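# Shut off and lock the dust extractor, then pull its filter plate for inspection

### The job

Take the bench dust extractor out of service for a filter check: turn its air-flow knob so that the bar grip points at the closed mark, then slide the fork lock fully home over the bar. Then lift the cover flap right over until it stays open, and draw the filter plate straight up out of its slot. Finish while still holding the plate in the gripper, upright, still and clear of everything, centred above the empty catch tray with its lower edge at least 10 cm above the bench, and do not disturb the other things on the bench.

Things in the scene. Friction and masses are not known exactly. Their poses are not given: they have to be found in the camera images.
- extractor: Bench dust extractor, a grey sheet-metal box 260 (x) x 280 (y) x 130 mm high, bolted to the bench. Origin: centre of its underside on the bench; at yaw 0 its x axis points away from the robot, y to the left. Its flat deck is at z = 130 mm. All places 'on the extractor' below are in this frame. An outlet elbow and a hose with a nozzle lie behind it (to x = 225 mm). A white cover flap takes the left part of the deck, knob and lock the right part.
- airknob (a joint): Angle of the air-flow knob (rad): 0 = bar grip along the extractor's x axis, its white stripe pointing at the black closed mark on the far side of the knob; positive = turned counter-clockwise seen from above (air open). Turn clockwise to close. Stays where it is left; stops at -0.4 and 1.6, so it can be turned past the mark. Friction 0.06 N m. Within 0.12 rad counts as on the mark; beyond about 0.15 the lock's prongs strike the bar.
- airknob_grip (a point): Point on the knob's axis at the height to grip, 27 mm above the deck, at (60, -75, 157) mm on the extractor. The knob is a black disc 48 mm across, 10 mm high, with an upright bar 46 mm long, 12 mm thick, its top 39 mm above the deck; its frame turns with the knob, bar along the point's x.
- forklock (a joint): Travel of the steel fork lock along the extractor's +x, towards the knob (m): 0 = drawn back, 0.075 = fully home against its stop, the prongs either side of the knob's bar (prong tips 13 mm past the knob axis). Friction 1.5 N, stays where it is left.
- forklock_grip (a point): Centre of the lock's upright lug at the height to grip, 27 mm above the deck; at travel 0 it is at (-74, -75, 157) mm on the extractor. The lug is 24 mm long (x), 12 mm thick (y), its top 38 mm above the deck. 20 mm ahead of the lug's centre (towards the knob) begins a 12 mm thick, 35 mm wide cross piece whose top is 23 mm above the deck; it carries two 42 mm prongs, 19 mm apart inside.
- flap (a joint): Angle of the cover flap about its hinge (rad): 0 = shut, 1.85 = fully open against its stop. Let go, it falls shut below about 0.9 and falls open by itself beyond about 1.1.
- flap_grip (a point): Point to grip on the flap's round black knob (22 mm diameter, 34 mm high, on top of the flap near its free, right edge), 24 mm above the flap's top. Flap shut: at (0, 55, 200) mm on the extractor. The knob turns with the flap; pinched along the extractor's x axis it can pivot between the fingers.
- flap_hinge (a point): Middle of the flap's hinge line, which runs along the extractor's x axis at (0, 140, 130) mm on it, the left edge of the deck; opening, the right edge rises and goes over to the left. The flap is a white sheet-metal hood 186 (x) x 105 (y) x 46 mm high over the filter's handle; mass about 0.35 kg.
- filter: Filter plate hidden under the flap: aluminium frame with paper pleats 150 (x) x 18 (y) x 90 mm high, about 0.3 kg. It stands upright in a slot 156 x 23 mm, its upper rim level with the deck, its underside 90 mm below at (0, 85, 40) mm on the extractor; axes as the extractor's. Origin: centre of its underside. On top a steel strap handle: bar 60 mm long (x), 10 mm thick (y), spanning 110 to 126 mm above the origin (20 to 36 mm above the deck), on two posts.
- tray: Empty steel catch tray, 120 (x) x 180 (y) x 30 mm high, loose on the bench to the right of the extractor. Origin: centre of its underside.
- filebox: Dark steel box 120 x 180 x 75 mm full of files whose handles stick up to 140 mm above the bench, bystander; it and the tray may have changed places. Origin: centre of underside.
- spraybottle: Spray bottle, 80 mm across, 225 mm high, bystander. Origin: centre of underside.
- oilbottle: Amber oil bottle, 64 mm across, 170 mm high, bystander. Origin: centre of underside.
- dustbrush: Hand brush 200 mm long, lying on the bench to the left of the extractor, where the flap swings over, bystander.
- wrench: Wrench 180 mm long lying on the bench, bystander.
- carton: Cardboard carton 90 x 130 x 60 mm, bystander. Origin: centre of underside.
Things that resemble listed ones, but are neither listed nor needed, are in the scene too. Several things have the shape of the tray; the one meant has the colours described above.

How it is judged:
By the outcome, as a careful person would: the job done as asked, in the order asked, and still so for the second after the job is handed in, while the arm keeps its last pose, push and grip.
It also fails if it takes over 72 s, if anything falls off the work surface, if the arm or the gripper's body presses on something with over 40 N, if the wrist force passes 120 N, or if a joint passes its speed limit or range.

### The arm

A 6-joint arm with a two-finger parallel gripper is mounted at the origin on the work surface. World frame = base frame: x ahead of the robot, y to its left, z up, the work surface at z = 0. Lengths are in mm, angles in rad, forces in N, time in s.
With the tool pointing down it reaches from about 400 to 925 mm from the base axis. Payload 3.4 kg.
Tool frame: the origin (TCP) lies on the centre line of the jaws, within the pads' length; the fingertips stand 22 mm ahead of it and the grasp point (between the pads) lies 3 mm ahead of it; z points along the fingers, x is the direction in which the jaws open and shut, and the axes are right-handed (so a half turn about z gives the same grasp; the last joint's range is limited). The gripper opens to 85 mm and grips with 20 to 120 N. Pads are 22 mm wide; open, the fingers measure 114 mm over their backs; the gripper's body (76 mm by 85 mm) begins 54 mm behind the grasp point. The pads swing forward as they close: fully open they stand 13 mm farther back than shut.
Start: joints at [1.083, 0.307, 1.506, -0, 1.328, -0.073], TCP at [231.226, 526.466, 253.305] pointing down, gripper open.
Joint ranges: [-3.12, 3.12], [-1.05, 2.28], [0.14, 2.33], [-1.42, 4.57], [0.1, 2.73], [-2.68, 2.68]. Speed limits (rad/s): [2.57, 2.57, 3.14, 3.14, 3.14, 3.14].

### API

Orientations are given as a rotation vector (axis times angle).
In Python, from bench import ctrl gives the robot as it stands.
- The arm moves only by the tool jog_arm, never from a script. Its argument "plan" is a list of rows, each a list of 7 numbers: the shift along the tool's x, y, z scaled (see below), then the turn, a rotation vector about the tool's x, y, z scaled (see below), then the gripper command: -1 is fully open, 1 is shut, values between are in proportion. In form: [[tx, ty, tz, wx, wy, wz, hand], ...]. A call has exactly 5 rows; each row shifts and turns the commanded pose from where the row before left it, along the tool's axes as they then stand; what a row does not reach is not made up. The controller multiplies each number of a shift by 20 mm and each number of a turn by 0.08 rad. A row lasts 1/12 s, in which the tool goes at most 41.7 mm and 7.16 degrees, less where a joint would pass 70% of its speed; a pose out of reach is approached as far as the arm can. A call with a number of a shift or a turn outside -1 to 1 is refused whole. A call with a gripper value outside its range is refused whole. The fingers move at their own pace and stop on an object; "newtons" is the grip in N (left out, the last holds). Time passes only in rows, so rows that do not move let the fingers close, or fill a call up. It gives the time, the measured TCP pose, the force and the opening at its end, in the units of the state.
- ctrl.state(): the state, without advancing time (a new reading comes with each control period).
- ctrl.snapshot(name): name is "side" or "top" or "wrist"; returns a dict with "image" (400x640x3 uint8, red, green, blue), "fx", "fy", "cx", "cy" (pixels), "extrinsics" (4x4, takes a point from world to camera coordinates). Camera axes: x right, y down, z forward; pixel columns grow to the right and rows downward; lengths in mm; the calibration is good to about 2 mm. A picture is of the moment at which its call begins. There is no depth.
- ctrl.sign_off(): hands the job in, once; it reports no verdict.
The state is a dict: "time_s": time; "qpos": joint angles; "joint_vel": joint speeds; "effort": joint torques, N m; "tool_pos": TCP position; "orientation": TCP orientation; "ft_force": force on the tool from outside, world axes, zero at the start; "torque": the same for the moment, N m; "grip_width": finger opening in mm.
Only numpy, scipy, OpenCV 4.12 (cv2) and the standard library are available. Lean on these libraries where they do the work, as an engineer would, in place of code of your own. Each camera call takes 0.05 s, during which the arm holds its last target.

## Working session

There is one attempt and no reset: what is moved stays moved. The work goes in short steps, Python scripts to look and compute and a tool call to move; the robot and the scene stay as the last step left them, time stands still between calls to the robot, and variables do not carry over. Pictures are saved under pics/ and viewed, and the job is handed in when it is done.

Besides the shell and the picture viewer there is one more tool, called as name([rows], argument=value, ...), one row to a line, values as JSON. jog_arm: Moves the arm, as the interface text tells. Shifts and turns lie within -1 to 1; 1 stands for 20 mm of shift or 0.08 rad of turn. Its arguments: {"type":"object","properties":{"plan":{"type":"array"},"newtons":{"type":"number"}},"required":["plan"]}

```bash
ls; mkdir -p pics
python3 - <<'E'
from bench import ctrl
import cv2
s=ctrl.state(); print(s)
for n in("top","side","wrist"):
    d=ctrl.snapshot(n); cv2.imwrite(f"pics/{n}0.png",d["image"][:,:,::-1]); print(n,d["fx"],d["fy"],d["cx"],d["cy"],d["extrinsics"])
E
```

```text
pics
{'time_s': 0.0, 'qpos': array([ 1.08351604e+00,  3.07566458e-01,  1.50769513e+00,  7.77215197e-08,
        1.32841401e+00, -7.35065719e-02]), 'joint_vel': array([-0.00011024, -0.00142832, -0.00153575, -0.0011178 , -0.00034993,
        0.00058248]), 'effort': array([-5.44767936e-04, -4.57552707e+01, -2.51903450e+01,  4.59247565e-05,
        1.32104164e-02,  1.83647222e-05]), 'tool_pos': array([230.89978969, 525.87019449, 252.37655651]), 'orientation': array([ 2.62954025,  1.71720232, -0.00286259]), 'ft_force': array([-0.0797767 ,  0.31110821,  0.17275026]), 'torque': array([-0.00142929, -0.01406288,  0.05123617]), 'grip_width': 85.38459472752045}
top 387.1839591074604 387.1839591074604 317.060623107128 193.34738472266343 [[-1.48542705e-02 -9.99865898e-01  6.89466186e-03  2.53346185e-01]
 [-9.93129936e-01  1.39530567e-02 -1.16181936e-01  4.49717328e+02]
 [ 1.16070155e-01 -8.57309300e-03 -9.93204018e-01  1.34228872e+03]
 [ 0.00000000e+00  0.00000000e+00  0.00000000e+00  1.00000000e+00]]
side 444.022179688561 444.022179688561 321.59205379336197 202.92046362573566 [[ 8.38500261e-01 -5.44742945e-01 -1.31314921e-02 -3.57406801e+02]
 [-3.93341147e-01 -5.88424719e-01 -7.06426990e-01  2.40593814e+02]
 [ 3.77094224e-01  5.97504372e-01 -7.07664095e-01  1.47259749e+03]
 [ 0.00000000e+00  0.00000000e+00  0.00000000e+00  1.00000000e+00]]
wrist 275.6143515962477 275.6143515962477 320.90929886513567 195.2867236456962 [[ 4.01422321e-01  9.15892643e-01 -8.86911132e-04 -5.73381090e+02]
 [ 8.80557175e-01 -3.85668558e-01  2.75461114e-01 -3.55714780e+01]
 [ 2.51950754e-01 -1.11357216e-01 -9.61311806e-01  3.78488482e+02]
 [ 0.00000000e+00  0.00000000e+00  0.00000000e+00  1.00000000e+00]]
```

View pics/top0.png

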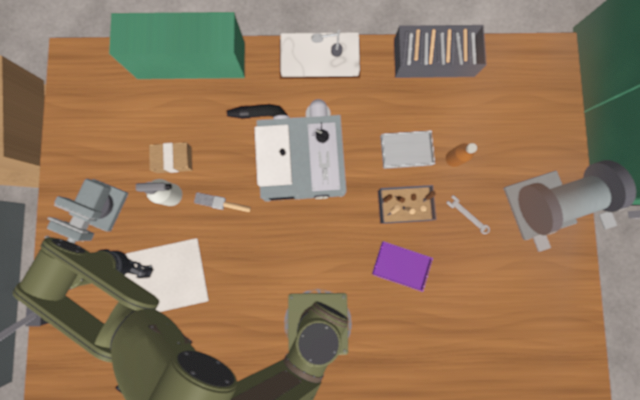

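View pics/side0.png

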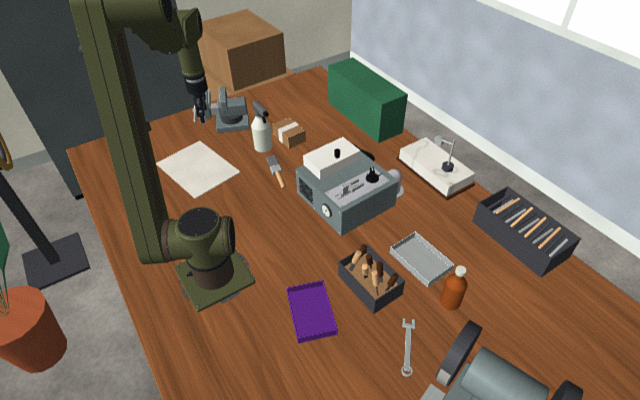

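View pics/wrist0.png

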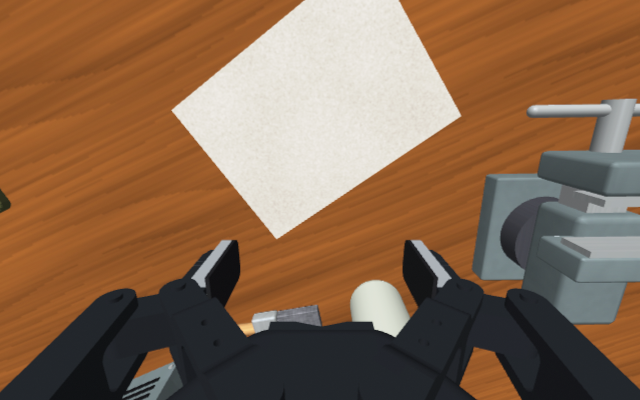

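```bash
cat > h.py <<'E'
import numpy as np, cv2
from bench import ctrl
from scipy.spatial.transform import Rotation as R
def K(d): return np.array([[d["fx"],0,d["cx"]],[0,d["fy"],d["cy"]],[0,0,1.]])
def proj(d,P):
    P=np.atleast_2d(np.asarray(P,float)); E=np.array(d["extrinsics"]); c=P@E[:3,:3].T+E[:3,3]; u=c@K(d).T; return u[:,:2]/u[:,2:]
def cast(d,uv,z):
    E=np.array(d["extrinsics"]); r=np.linalg.inv(K(d))@np.array([uv[0],uv[1],1.]); r=E[:3,:3].T@r; o=-E[:3,:3].T@E[:3,3]
    return o+r*(z-o[2])/r[2]
def crop(d,name,x0,y0,x1,y1,s):
    im=d["image"][y0:y1,x0:x1,::-1]; cv2.imwrite(name,cv2.resize(im,None,fx=s,fy=s,interpolation=cv2.INTER_CUBIC))
def rect(d,name,z,xr,yr,ppm):
    # image up=+x, left=+y
    H,W=int((xr[1]-xr[0])*ppm),int((yr[1]-yr[0])*ppm)
    v,u=np.mgrid[0:H,0:W]; P=np.stack([xr[1]-v/ppm,yr[1]-u/ppm,0*u+z],-1).reshape(-1,3)
    m=proj(d,P).reshape(H,W,2).astype(np.float32)
    cv2.imwrite(name,cv2.remap(d["image"],m[...,0],m[...,1],cv2.INTER_CUBIC)[:,:,::-1])
E
python3 - <<'E'
from h import *
d=ctrl.snapshot("top"); crop(d,"pics/t1.png",190,90,350,210,5)
s=ctrl.snapshot("side"); crop(s,"pics/s1.png",285,125,415,240,6)
for uv in [(255,118),(342,115),(346,194),(260,200)]: print(cast(d,uv,130))
for p in [(383,134),(433,131),(435,163),(384,166)]: print('tray',cast(d,p,30))
for p in [(380,187),(433,186),(434,221),(380,221)]: print('filebox',cast(d,p,75))
E
```

```text
[693.56404798 197.9611783  130.        ]
[700.2255402  -92.69353557 130.        ]
[434.07179706 -99.81768591 130.        ]
[418.35629271 180.67681938 130.        ]
tray [ 660.58774416 -246.32719617   30.        ]
tray [ 669.32049733 -426.91463864   30.        ]
tray [ 552.23511046 -428.23928568   30.        ]
tray [ 543.84865825 -245.84305126   30.        ]
filebox [ 462.79142913 -221.26318113   75.        ]
filebox [ 463.71221595 -402.95596359   75.        ]
filebox [ 344.1371605  -400.40331528   75.        ]
filebox [ 346.79967821 -217.34569224   75.        ]
```

View pics/t1.png

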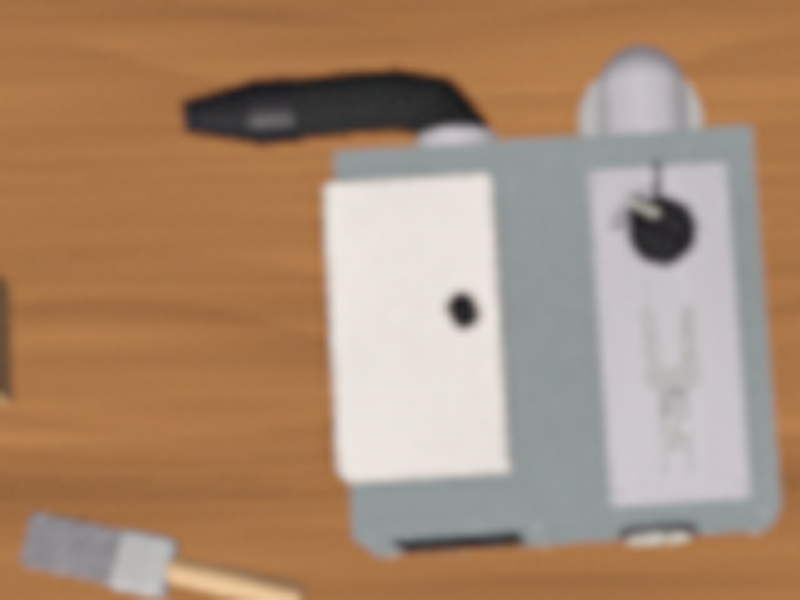

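View pics/s1.png

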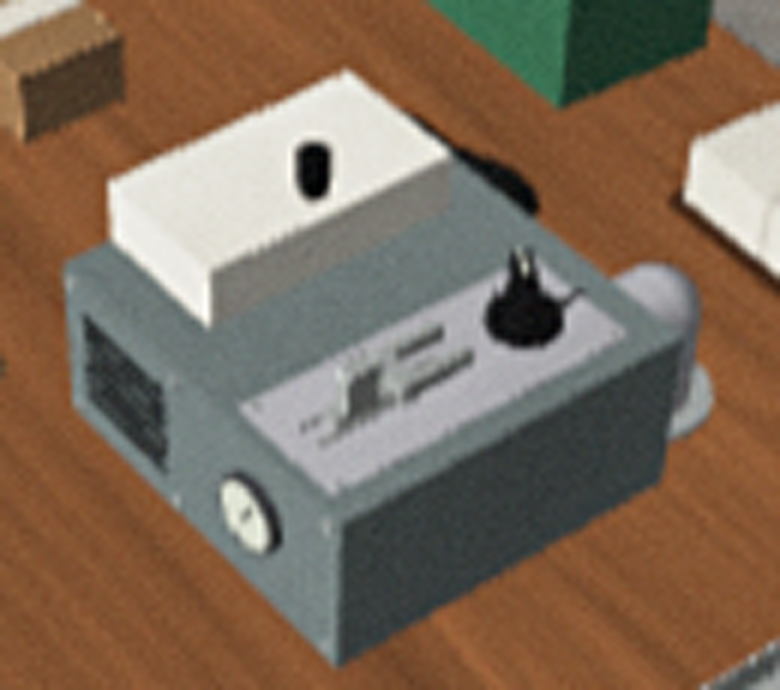

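Run:
```python
from h import *
d=ctrl.snapshot("top"); o=np.array([190,90])
def c(uv,z): return cast(d,np.array(uv)/5+o-0.4,z)[:2]
W=[c(p,176) for p in [(325,183),(492,175),(511,470),(343,480)]]
print(np.round(W,1))
P=[c(p,130) for p in [(588,170),(727,162),(751,498),(611,506)]]
print(np.round(P,1))
e=np.array
for A in (W,P):
    a=(A[0]-A[3])+(A[1]-A[2]); print('yaw',np.arctan2(a[1],a[0]))
    b=(A[0]-A[1])+(A[3]-A[2]); print('yaw',np.arctan2(-b[0],b[1]), np.linalg.norm(a)/2,np.linalg.norm(b)/2)
    print(np.mean(A,0))
k=c((462,310),200);print('flap knob @z~197',k, 'disc',c((662,230),140))
B=[c(p,130) for p in [(333,152),(752,127)]];print(B)
```

```text
[[651.7 192.1]
 [655.6  85. ]
 [464.2  74.2]
 [459.3 180. ]]
[[672.1  24. ]
 [676.4 -68.8]
 [450.2 -79.9]
 [446.2  11.7]]
yaw 0.05950513741057639
yaw 0.04131465928644297 192.24516899967338 106.52241504697116
[557.73237452 132.83941004]
yaw 0.05183273716124759
yaw 0.044955134588612604 226.42335687206003 92.31583136989461
[561.21838139 -28.23313195]
flap knob @z~197 [562.02541758 102.68562953] disc [627.78334804 -24.39213592]
[array([686.64095063, 193.93835953]), array([700.30987787, -86.00049361])]
```

```bash
cat >> h.py <<'E'
def pose():
    s=ctrl.state(); return np.array(s["tool_pos"]),R.from_rotvec(s["orientation"]),s
def plan(target,yaw=None,dirv=None,n=None,Rt=None,step=0.05,start=None):
    """rows for a straight world path to target (tool down, tool x at yaw)"""
    p,r,s=pose()
    if start is not None: p,r=start
    if Rt is None: Rt=r if yaw is None else R.from_matrix([[np.cos(yaw),np.sin(yaw),0],[np.sin(yaw),-np.cos(yaw),0],[0,0,-1]])
    target=np.array(target,float)
    dv=(r.inv()*Rt).as_rotvec(); 
    need=max(np.abs(dv).max()/.08, np.linalg.norm(target-p)/20)
    n=n or int(np.ceil(need/5+1e-6)*5)
    rows=[]
    w=np.round(dv/n/.08/step)*step
    for i in range(n):
        goal=p+(target-p)/(n-i)
        t=np.round(r.inv().apply(goal-p)/20/step)*step
        t=np.clip(t,-1,1)
        p=p+r.apply(t*20); r=r*R.from_rotvec(w*.08)
        rows.append([round(float(v),2)+0. for v in [*t,*w]])
    for i in range(0,n,5): print(rows[i:i+5])
    print('end',p.round(1),'rot err',(r.inv()*Rt).as_rotvec().round(3))
E
python3 - <<'E'
from h import *
p,r,s=pose()
d=ctrl.snapshot("wrist");E=np.array(d["extrinsics"]); o=-E[:3,:3].T@E[:3,3]
print('cam pos in tool',r.inv().apply(o-p),'axes(cols x,y,z) in tool\n',r.inv().as_matrix()@E[:3,:3].T)
plan([520,0,330],yaw=0.0)
E
```

```text
cam pos in tool [  -0.96883168  -70.46337649 -120.64697674] axes(cols x,y,z) in tool
 [[ 9.99999275e-01  4.39801254e-04  1.12079228e-03]
 [-7.31691686e-04  9.61262871e-01  2.75632288e-01]
 [-9.56152576e-04 -2.75632909e-01  9.61262496e-01]]
[[-0.5, 0.7, -0.1, 0.0, 0.0, 0.4], [-0.5, 0.7, -0.1, 0.0, 0.0, 0.4], [-0.5, 0.7, -0.1, 0.0, 0.0, 0.4], [-0.45, 0.75, -0.1, 0.0, 0.0, 0.4], [-0.45, 0.75, -0.1, 0.0, 0.0, 0.4]]
[[-0.4, 0.75, -0.1, 0.0, 0.0, 0.4], [-0.4, 0.75, -0.1, 0.0, 0.0, 0.4], [-0.35, 0.8, -0.1, 0.0, 0.0, 0.4], [-0.35, 0.8, -0.1, 0.0, 0.0, 0.4], [-0.3, 0.8, -0.1, 0.0, 0.0, 0.4]]
[[-0.3, 0.8, -0.1, 0.0, 0.0, 0.4], [-0.25, 0.8, -0.1, 0.0, 0.0, 0.4], [-0.25, 0.85, -0.1, 0.0, 0.0, 0.4], [-0.2, 0.85, -0.1, 0.0, 0.0, 0.4], [-0.15, 0.85, -0.1, 0.0, 0.0, 0.4]]
[[-0.15, 0.85, -0.1, 0.0, 0.0, 0.4], [-0.1, 0.85, -0.1, 0.0, 0.0, 0.4], [-0.1, 0.85, -0.1, 0.0, 0.0, 0.4], [-0.05, 0.85, -0.1, 0.0, 0.0, 0.4], [-0.05, 0.85, -0.1, 0.0, 0.0, 0.4]]
[[0.0, 0.85, -0.1, 0.0, 0.0, 0.4], [0.0, 0.85, -0.1, 0.0, 0.0, 0.4], [0.05, 0.85, -0.15, 0.0, 0.0, 0.4], [0.05, 0.85, -0.1, 0.0, 0.0, 0.4], [0.1, 0.85, -0.15, 0.0, 0.0, 0.4]]
[[0.1, 0.85, -0.1, 0.0, 0.0, 0.4], [0.15, 0.85, -0.15, 0.0, 0.0, 0.4], [0.2, 0.85, -0.1, 0.0, 0.0, 0.4], [0.2, 0.85, -0.15, 0.0, 0.0, 0.4], [0.25, 0.8, -0.1, 0.0, 0.0, 0.4]]
[[0.25, 0.8, -0.15, 0.0, 0.0, 0.4], [0.25, 0.8, -0.1, 0.0, 0.0, 0.4], [0.3, 0.8, -0.15, 0.0, 0.0, 0.4], [0.35, 0.8, -0.1, 0.0, 0.0, 0.4], [0.35, 0.75, -0.15, 0.0, 0.0, 0.4]]
end [5.201e+02 3.000e-01 3.303e+02] rot err [0.    0.    0.037]
```

jog_arm([
  [-0.5,0.7,-0.1,0,0,0.4,-1],
  [-0.5,0.7,-0.1,0,0,0.4,-1],
  [-0.5,0.7,-0.1,0,0,0.4,-1],
  [-0.45,0.75,-0.1,0,0,0.4,-1],
  [-0.45,0.75,-0.1,0,0,0.4,-1],
])

```text
time_s: 0.77
tool_pos: [273.4, 450.0, 263.4]
orientation: [2.76, 1.5, 0.0]
ft_force: [-0.4, -0.1, 0.8]
grip_width: 85.4
```

jog_arm([
  [-0.4,0.75,-0.1,0,0,0.4,-1],
  [-0.4,0.75,-0.1,0,0,0.4,-1],
  [-0.35,0.8,-0.1,0,0,0.4,-1],
  [-0.35,0.8,-0.1,0,0,0.4,-1],
  [-0.3,0.8,-0.1,0,0,0.4,-1],
])

```text
time_s: 1.18
tool_pos: [314.6, 374.4, 273.5]
orientation: [2.871, 1.275, 0.0]
ft_force: [0.2, 0.0, -1.0]
grip_width: 85.3
```

jog_arm([
  [-0.3,0.8,-0.1,0,0,0.4,-1],
  [-0.25,0.8,-0.1,0,0,0.4,-1],
  [-0.25,0.85,-0.1,0,0,0.4,-1],
  [-0.2,0.85,-0.1,0,0,0.4,-1],
  [-0.15,0.85,-0.1,0,0,0.4,-1],
])

```text
time_s: 1.6
tool_pos: [356.1, 298.8, 283.5]
orientation: [-2.964, -1.041, -0.0]
ft_force: [-0.2, -0.2, -0.5]
grip_width: 85.6
```

jog_arm([
  [-0.15,0.85,-0.1,0,0,0.4,-1],
  [-0.1,0.85,-0.1,0,0,0.4,-1],
  [-0.1,0.85,-0.1,0,0,0.4,-1],
  [-0.05,0.85,-0.1,0,0,0.4,-1],
  [-0.05,0.85,-0.1,0,0,0.4,-1],
])

```text
time_s: 2.02
tool_pos: [397.8, 224.1, 293.5]
orientation: [-3.038, -0.801, -0.0]
ft_force: [0.6, -0.0, 0.4]
grip_width: 85.6
```

jog_arm([
  [0,0.85,-0.1,0,0,0.4,-1],
  [0,0.85,-0.1,0,0,0.4,-1],
  [0.05,0.85,-0.15,0,0,0.4,-1],
  [0.05,0.85,-0.1,0,0,0.4,-1],
  [0.1,0.85,-0.15,0,0,0.4,-1],
])

```text
time_s: 2.43
tool_pos: [438.4, 149.2, 305.4]
orientation: [3.092, 0.555, -0.0]
ft_force: [0.4, -0.4, -0.1]
grip_width: 85.3
```

jog_arm([
  [0.1,0.85,-0.1,0,0,0.4,-1],
  [0.15,0.85,-0.15,0,0,0.4,-1],
  [0.2,0.85,-0.1,0,0,0.4,-1],
  [0.2,0.85,-0.15,0,0,0.4,-1],
  [0.25,0.8,-0.1,0,0,0.4,-1],
])

```text
time_s: 2.85
tool_pos: [480.2, 73.9, 317.6]
orientation: [3.127, 0.306, 0.001]
ft_force: [0.1, 0.3, -1.3]
grip_width: 85.9
```

jog_arm([
  [0.25,0.8,-0.15,0,0,0.4,-1],
  [0.25,0.8,-0.1,0,0,0.4,-1],
  [0.3,0.8,-0.15,0,0,0.4,-1],
  [0.35,0.8,-0.1,0,0,0.4,-1],
  [0.35,0.75,-0.15,0,0,0.4,-1],
])

```text
time_s: 3.27
tool_pos: [520.4, -0.5, 330.3]
orientation: [3.141, 0.055, -0.0]
ft_force: [0.2, -0.2, 0.0]
grip_width: 85.3
```

Run:
```python
from h import *
d=ctrl.snapshot("wrist"); cv2.imwrite("pics/w1.png",d["image"][:,:,::-1])
p,r,s=pose(); print(p,r.as_rotvec(),s["time_s"],s["joint_vel"].round(3))
print(proj(d,[[627.8,-24.4,140],[564,47.5,130]]))
```

```text
[522.53412705  -3.081517   330.93414822] [3.13827938 0.05082459 0.00410806] 3.3167 [ 0.026 -0.009  0.02   0.021 -0.019 -0.009]
[[411.64637932 201.8995382 ]
 [361.21217227 137.33936502]]
```

View pics/w1.png

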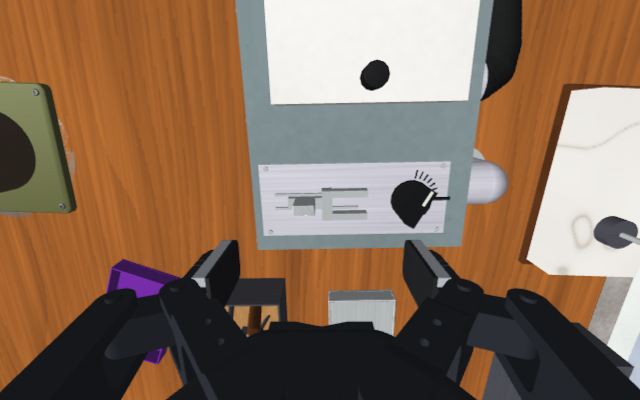

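Run:
```python
from h import *
d=ctrl.snapshot("wrist"); crop(d,"pics/w1z.png",360,160,460,240,8)
crop(d,"pics/w1y.png",235,90,475,260,3)
print(ctrl.state()['tool_pos'])
```

```text
[521.58899107  -1.53558414 330.63589218]
```

View pics/w1z.png

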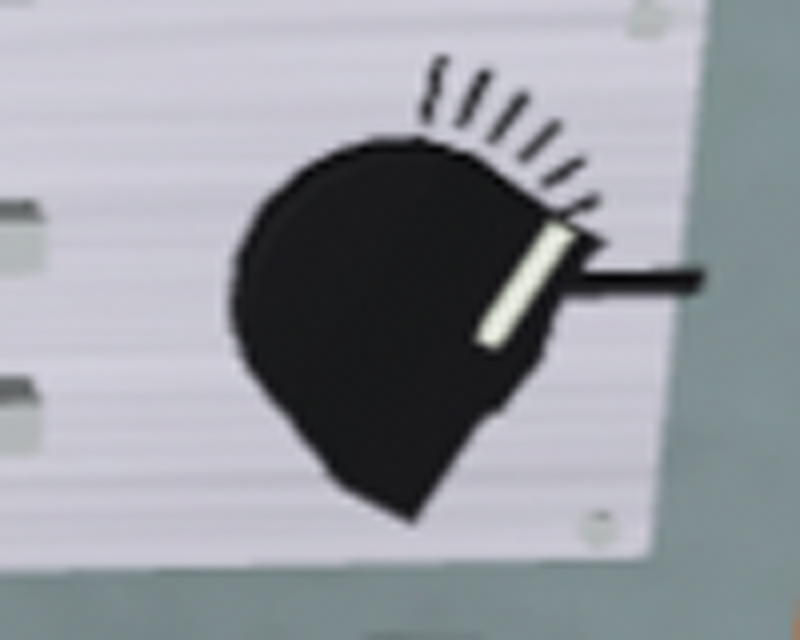

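View pics/w1y.png

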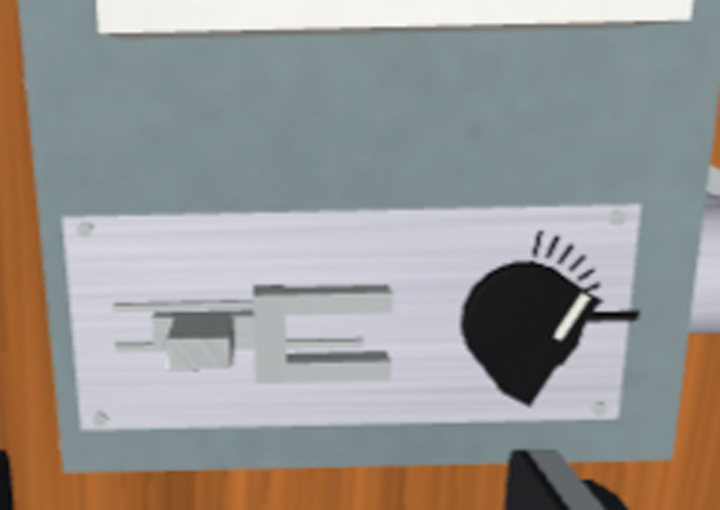

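Run:
```python
from h import *
d=ctrl.snapshot("wrist")
c=lambda p,z:cast(d,(np.array(p)+.5)/8-.5+[360,160],z)
a,b=c((487,340),169),c((563,228),169); print(a,b,np.arctan2(*(b-a)[1::-1]))
e1,e2=c((603,240),169),c((412,522),169); print('bar right corner',e1,e2,np.arctan2(*(e1-e2)[1::-1]),np.linalg.norm(e1-e2))
c3=lambda p,z:cast(d,(np.array(p)+.5)/3-.5+[235,90],z)
P=[c3(p,130)[:2] for p in [(63,216),(640,205),(618,417),(80,430)]]
f=(P[1]-P[0])+(P[2]-P[3]); yaw=np.arctan2(f[1],f[0]);print(np.round(P,1),'yaw',yaw,np.linalg.norm(f)/2)
f0=c3((98,33),176);f1=c3((692,20),176);print('flap edge',f0,f1,np.arctan2(*(f1-f0)[1::-1]))
print('fk',cast(d,(375,75),200))
lug=np.mean([c3(q,168)[:2] for q in[(166,350),(233,348),(227,367),(172,370)]],0);print('lug top approx',lug)
pr=[c3(p,153) for p in[(392,292),(390,377)]];print('prong tips',pr)
w=np.array([60,-75]);
for y in (yaw,.05):
  Rm=np.array([[np.cos(y),-np.sin(y)],[np.sin(y),np.cos(y)]]); C=np.array([564,47.5]); print([C+Rm@np.array(v) for v in([60,-75],[-74,-75],[0,55],[0,35])])
```

```text
[628.58894861 -17.00553245 169.        ] [636.56073661  -1.20172748 169.        ] 1.103617323490904
bar right corner [642.10026189  -2.65442543 169.        ] [621.79764474 -43.46668985 169.        ] 1.1091798727734585 45.583299471571145
[[444.2  14. ]
 [668.9  26.1]
 [674.  -62.7]
 [448.7 -76.3]] yaw 0.05681877469583106 225.35963496646318
flap edge [467.55668439  80.15322216 176.        ] [654.15821919  90.58406047 176.        ] 0.055840881682217416
fk [563.00994007 102.77413369 200.        ]
lug top approx [500.67647869 -29.87016727]
prong tips [array([570.9473839 ,  -6.36210858, 153.        ]), array([572.84773119, -39.92115329, 153.        ])]
[array([628.16229043, -23.97167612]), array([494.37853324, -31.58129594]), array([560.87664858, 102.41124362]), array([562.01241273,  82.44351867])]
[array([627.67345332, -24.40751937]), array([493.84091843, -31.10472806]), array([561.25114569, 102.43126432]), array([562.25072908,  82.45625911])]
```

Run:
```python
from h import *
d=ctrl.snapshot("side")
c=lambda p,z:cast(d,(np.array(p)+.5)/6-.5+[285,125],z)[:2]
y=.056;Rm=np.array([[np.cos(y),-np.sin(y)],[np.sin(y),np.cos(y)]])
for n,p,z,l in[('knobtop',(313,148),210,(0,55)),('fr',(340,520),130,(-130,-140)),('br',(683,335),130,(130,-140)),('fl',(65,265),130,(-130,140)),
 ('frb',(340,665),0,(-130,-140)),('flapfr',(210,272),176,(-93,35)),('flapfl',(110,182),176,(-93,140)),('flapbr',(450,152),176,(93,35)),('disc',(526,312),138,(60,-75)),('p1',(242,405),130,None),('p2',(507,262),130,None),('p3',(630,335),130,None),('p4',(330,492),130,None)]:
    w=c(p,z); print(n,w.round(1), (w-Rm@np.array(l)).round(1) if l else '')
t=ctrl.snapshot("top")
for n,p,z,l in[('fl',(333,152),130,(130,140)),('br',(752,127),130,(130,-140)),('kn',(462,310),203,(0,55)),('disc',(662,230),140,(60,-75)),('ffr',(511,470),176,(-93,35)),('fbr',(492,175),176,(93,35))]:
    w=cast(t,(np.array(p)+.5)/5-.5+[190,90],z)[:2]; print(n,w.round(1),(w-Rm@np.array(l)).round(1))
w=ctrl.snapshot("wrist")
for n,p,z,l in[('ffr',(98,33),176,(-93,35)),('fbr',(692,20),176,(93,35)),('fr',(63,471),130,(-130,-140)),('br',(673,458),130,(130,-140))]:
    v=cast(w,(np.array(p)+.5)/3-.5+[235,90],z)[:2]; print(n,v.round(1),(v-Rm@np.array(l)).round(1))
```

```text
knobtop [565.  108.1] [568.1  53.2]
fr [446.5 -93.3] [568.5  53.8]
br [705.4 -81.1] [567.8  51.4]
fl [430.  181.3] [567.6  48.8]
frb [451.4 -90.5] [573.3  56.6]
flapfr [472.8  80.4] [567.6  50.7]
flapfl [467.5 185.5] [568.2  50.9]
flapbr [657.9  92.9] [567.   52.7]
disc [634.1 -19.1] [570.   52.4]
p1 [452.1  15.3] 
p2 [658.7  31.1] 
p3 [679.1 -63.4] 
p4 [454.4 -72.1] 
fl [686.6 193.9] [564.7  46.9]
br [700.3 -86. ] [562.7  46.5]
kn [561.3 102.4] [564.4  47.5]
disc [627.8 -24.4] [563.7  47.1]
ffr [464.2  74.2] [559.   44.5]
fbr [655.6  85. ] [564.7  44.9]
ffr [464.9  82.5] [559.8  52.8]
fbr [651.1  93.5] [560.2  53.4]
fr [438.8 -92.8] [560.8  54.3]
br [697.4 -76.9] [559.8  55.6]
```

Run:
```python
from h import *
s0=ctrl.state()
for i in range(3):
    s=ctrl.state(); print(s["time_s"],s["tool_pos"].round(2),s["orientation"].round(4),s["qpos"].round(4)); d=ctrl.snapshot("wrist"); E=np.array(d["extrinsics"]); print((-E[:3,:3].T@E[:3,3]).round(2)); cv2.imwrite("pics/w2.png",d["image"][:,:,::-1])
```

```text
3.5667 [519.46   0.96 330.07] [-3.1405e+00 -5.9400e-02  1.4000e-03] [-7.9800e-02  1.7740e-01  1.4910e+00  5.0000e-04  1.4741e+00 -1.1770e-01]
[515.84  70.   450.75]
3.6167 [519.46   1.08 330.12] [-3.1406e+00 -6.0000e-02  1.2000e-03] [-7.950e-02  1.773e-01  1.491e+00  4.000e-04  1.474e+00 -1.177e-01]
[515.8   70.12 450.8 ]
3.6667 [519.54   1.09 330.2 ] [-3.1407e+00 -6.0000e-02  8.0000e-04] [-7.9400e-02  1.7720e-01  1.4909e+00  2.0000e-04  1.4740e+00 -1.1760e-01]
[515.83  70.16 450.85]
```

Run:
```python
from h import *
d=ctrl.snapshot("wrist"); crop(d,"pics/w3.png",235,60,475,260,3)
np.save("w3.npy",d,allow_pickle=True)
```

```text
(no output)
```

View pics/w3.png

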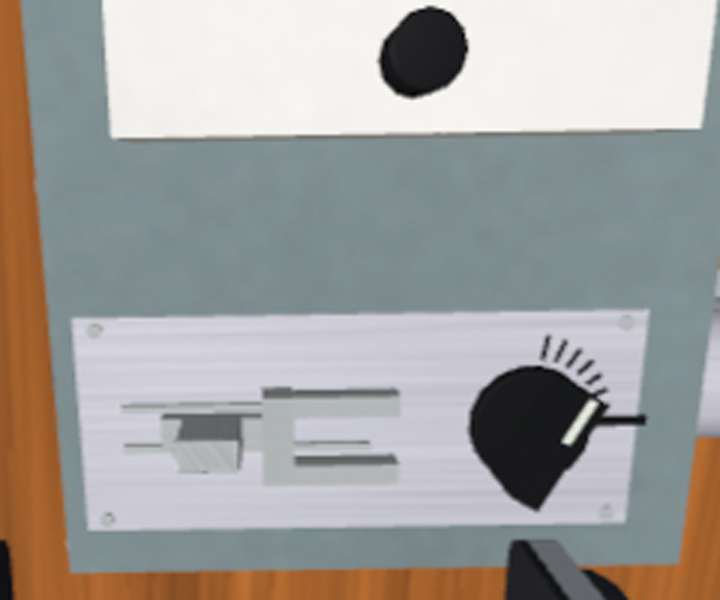

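Run:
```python
from h import *
w=np.load("w3.npy",allow_pickle=True).item()
y=.054;Rm=np.array([[np.cos(y),-np.sin(y)],[np.sin(y),np.cos(y)]])
for n,p,z,l in[('ffr',(111,138),176,(-93,35)),('fbr',(703,129),176,(93,35)),('fr',(71,573),130,(-130,-140)),('br',(679,563),130,(130,-140)),('fknobtop',(432,45),210,(0,55)),
 ('barF',(606,404),169,(60,-75)),('barN',(537,511),169,(60,-75)),('pronga',(400,390),153,(-2,-57)),('prongb',(398,484),153,(-2,-93)),('lugtop',(210,456),168,(-74,-75)),('panelL',(72,318),130,(0,0)),('panR',(650,310),130,(0,0)),('panR2',(627,521),130,(0,0)),('panL2',(88,530),130,(0,0))]:
    v=cast(w,(np.array(p)+.5)/3-.5+[235,60],z)[:2]; print(n,v.round(1),(v-Rm@np.array(l)).round(1))
```

```text
ffr [469.   78.4] [563.8  48.5]
fbr [655.7  88.4] [564.7  48.4]
fr [442.3 -98.2] [564.5  48.6]
br [701.6 -83.5] [564.2  49.3]
fknobtop [561.4 104.6] [564.4  49.7]
barF [642.1  -4.3] [578.2  67.3]
barN [623.1 -46. ] [559.1  25.7]
pronga [571.8  -6.1] [570.7  50.9]
prongb [574.2 -43.5] [571.2  49.5]
lugtop [502.4 -29.6] [572.2  49.3]
panelL [445.2  12.1] [445.2  12.1]
panR [670.9  24. ] [670.9  24. ]
panR2 [676.3 -65.1] [676.3 -65.1]
panL2 [449.9 -77.9] [449.9 -77.9]
```

Run:
```python
from h import *
plan([627.8,-22.7,235],yaw=-.45,n=10)
```

```text
[[0.55, 0.15, 0.5, 0.0, 0.0, 0.6], [0.55, 0.1, 0.45, 0.0, 0.0, 0.6], [0.55, 0.1, 0.5, 0.0, 0.0, 0.6], [0.55, 0.05, 0.45, 0.0, 0.0, 0.6], [0.55, 0.05, 0.5, 0.0, 0.0, 0.6]]
[[0.55, 0.0, 0.45, 0.0, 0.0, 0.6], [0.55, 0.0, 0.5, 0.0, 0.0, 0.6], [0.55, -0.05, 0.45, 0.0, 0.0, 0.6], [0.55, -0.1, 0.5, 0.0, 0.0, 0.6], [0.55, -0.1, 0.45, 0.0, 0.0, 0.6]]
end [628.4 -22.5 235.2] rot err [-0.     0.     0.008]
```

jog_arm([
  [0.55,0.15,0.5,0,0,0.6,-1],
  [0.55,0.1,0.45,0,0,0.6,-1],
  [0.55,0.1,0.5,0,0,0.6,-1],
  [0.55,0.05,0.45,0,0,0.6,-1],
  [0.55,0.05,0.5,0,0,0.6,-1],
])

```text
time_s: 4.18
tool_pos: [575.0, -11.4, 282.1]
orientation: [-3.125, 0.321, -0.001]
ft_force: [0.5, 1.0, -0.1]
grip_width: 85.5
```

jog_arm([
  [0.55,0,0.45,0,0,0.6,-1],
  [0.55,0,0.5,0,0,0.6,-1],
  [0.55,-0.05,0.45,0,0,0.6,-1],
  [0.55,-0.1,0.5,0,0,0.6,-1],
  [0.55,-0.1,0.45,0,0,0.6,-1],
])

```text
time_s: 4.6
tool_pos: [629.1, -22.8, 234.7]
orientation: [-3.064, 0.692, 0.001]
ft_force: [0.4, -0.8, 0.2]
grip_width: 85.6
```

jog_arm([
  [0,0,0,0,0,0,-1],
  [0,0,0,0,0,0,-1],
  [0,0,0,0,0,0,-1],
  [0,0,0,0,0,0,-1],
  [0,0,0,0,0,0,-1],
])

```text
time_s: 5.02
tool_pos: [628.5, -23.2, 236.3]
orientation: [-3.065, 0.689, -0.002]
ft_force: [-0.3, 0.3, -0.6]
grip_width: 85.3
```

Run:
```python
from h import *
d=ctrl.snapshot("wrist"); cv2.imwrite("pics/w4.png",d["image"][:,:,::-1]); np.save("w4.npy",d,allow_pickle=True)
p,r,s=pose(); print(p,r.as_matrix().round(3),s["time_s"],s["joint_vel"].round(3))
```

```text
[628.60477854 -23.20091262 236.26633729] [[ 0.904 -0.428  0.001]
 [-0.428 -0.904 -0.   ]
 [ 0.001 -0.    -1.   ]] 5.0667 [-0.002  0.004 -0.002 -0.    -0.003  0.003]
```

View pics/w4.png

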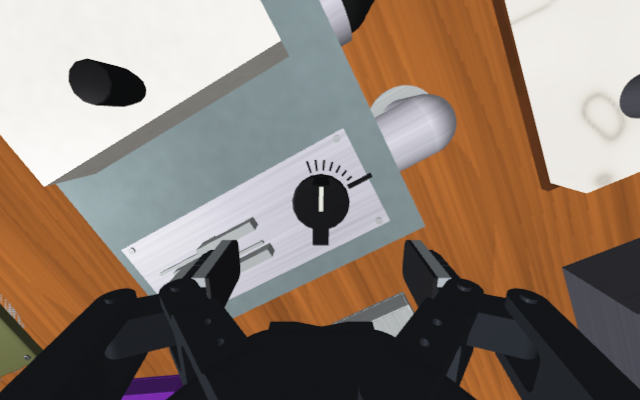

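jog_arm([
  [0,0,0.7,0,0,0,-1],
  [0,0,0.8,0,0,0,-1],
  [0,0,0.8,0,0,0,-1],
  [0,0,0.8,0,0,0,-1],
  [0,0,0.4,0,0,0,-1],
])

```text
time_s: 5.48
tool_pos: [627.6, -23.2, 163.9]
orientation: [3.065, -0.69, -0.003]
ft_force: [-0.7, -0.7, -0.3]
grip_width: 85.1
```

jog_arm([
  [0,0,0,0,0,0,0.5],
  [0,0,0,0,0,0,1],
  [0,0,0,0,0,0,1],
  [0,0,0,0,0,0,1],
  [0,0,0,0,0,0,1],
], newtons=40)

```text
time_s: 5.9
tool_pos: [629.5, -23.4, 166.5]
orientation: [-3.065, 0.69, -0.003]
ft_force: [0.2, 0.7, 1.2]
grip_width: 25.7
```

jog_arm([
  [0,0,0,0,0,0,1],
  [0,0,0,0,0,0,1],
  [0,0,0,0,0,0,1],
  [0,0,0,0,0,0,1],
  [0,0,0,0,0,0,1],
])

```text
time_s: 6.32
tool_pos: [628.4, -23.0, 166.4]
orientation: [-3.064, 0.69, 0.0]
ft_force: [-2.4, 1.2, 5.4]
grip_width: 11.1
```

jog_arm([
  [0,0,0,0,0,0.5,1],
  [0,0,0,0,0,0.9,1],
  [0,0,0,0,0,0.9,1],
  [0,0,0,0,0,0.9,1],
  [0,0,0,0,0,0.9,1],
])

```text
time_s: 6.73
tool_pos: [628.3, -23.0, 166.3]
orientation: [-2.909, 1.186, 0.001]
ft_force: [-2.1, 1.2, 5.5]
grip_width: 11.4
```

jog_arm([
  [0,0,0,0,0,0.9,1],
  [0,0,0,0,0,0.9,1],
  [0,0,0,0,0,0.9,1],
  [0,0,0,0,0,0.9,1],
  [0,0,0,0,0,0.9,1],
])

```text
time_s: 7.15
tool_pos: [628.2, -22.8, 166.3]
orientation: [-2.65, 1.687, 0.001]
ft_force: [-3.1, 1.1, 6.0]
grip_width: 11.2
```

jog_arm([
  [0,0,0,0,0,0.9,1],
  [0,0,0,0,0,0.9,1],
  [0,0,0,0,0,0.9,1],
  [0,0,0,0,0,0.9,1],
  [0,0,0,0,0,0.8,1],
])

```text
time_s: 7.57
tool_pos: [628.1, -22.6, 166.4]
orientation: [-2.313, 2.125, 0.002]
ft_force: [-3.8, 2.3, 6.0]
grip_width: 11.3
```

jog_arm([
  [0,0,0,0,0,0.4,1],
  [0,0,0,0,0,0,1],
  [0,0,0,0,0,0,1],
  [0,0,0,0,0,0,1],
  [0,0,0,0,0,0,1],
])

```text
time_s: 7.98
tool_pos: [628.1, -22.6, 166.3]
orientation: [-2.282, 2.158, 0.002]
ft_force: [-3.6, 2.2, 5.7]
grip_width: 11.2
```

Run:
```python
from h import *
p,r,s=pose(); m=r.as_matrix(); print(p,'yaw',np.arctan2(m[1,0],m[0,0]),s["grip_width"],s["ft_force"],s["torque"])
d=ctrl.snapshot("wrist"); cv2.imwrite("pics/w5.png",d["image"][:,:,::-1])
```

```text
[628.06520235 -22.61964753 166.33400068] yaw -1.5150317749060118 11.178086822299969 [-3.5668503   2.19087876  5.66385587] [ 0.29120635  0.50245464 -0.0277578 ]
```

View pics/w5.png

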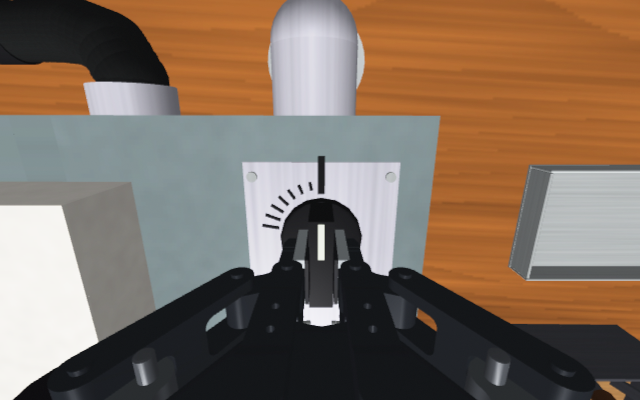

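jog_arm([
  [0,0,0,0,0,0,-1],
  [0,0,0,0,0,0,-1],
  [0,0,0,0,0,0,-1],
  [0,0,-0.3,0,0,0,-1],
  [0,0,-0.6,0,0,0,-1],
])

```text
time_s: 8.45
tool_pos: [627.7, -23.4, 182.0]
orientation: [2.281, -2.157, -0.004]
ft_force: [0.1, -0.3, -0.4]
grip_width: 71.1
```

jog_arm([
  [0,0,-0.9,0,0,0,-1],
  [0,0.4,-0.8,0,0,0,-1],
  [0,0.9,0,0,0,0,-1],
  [0,1,0,0,0,0,-1],
  [0,1,0,0,0,0,-1],
])

```text
time_s: 8.87
tool_pos: [562.9, -27.2, 218.0]
orientation: [-2.282, 2.158, -0.002]
ft_force: [-0.3, 1.0, 0.4]
grip_width: 85.4
```

jog_arm([
  [0,1,0,0,0,0,-1],
  [0,1,0,0,0,0,-1],
  [0,0.7,0,0,0,0,-1],
  [0,0.3,0,0,0,0,-1],
  [0,0,0,0,0,0,-1],
])

```text
time_s: 9.28
tool_pos: [501.9, -30.4, 217.7]
orientation: [2.282, -2.159, -0.0]
ft_force: [-0.7, 0.6, 0.2]
grip_width: 85.2
```

jog_arm([
  [0,0,0,0,0,0,-1],
  [0,0,0,0,0,0,-1],
  [0,0,0,0,0,0,-1],
  [0,0,0,0,0,0,-1],
  [0,0,0,0,0,0,-1],
])

```text
time_s: 9.7
tool_pos: [503.6, -30.4, 217.1]
orientation: [2.283, -2.158, -0.0]
ft_force: [-0.6, 0.5, 0.6]
grip_width: 85.3
```

Run:
```python
from h import *
p,r,s=pose(); m=r.as_matrix(); print(p,'yaw',np.arctan2(m[1,0],m[0,0]),s["grip_width"],s["ft_force"],s["torque"])
d=ctrl.snapshot("wrist"); cv2.imwrite("pics/w6.png",d["image"][:,:,::-1])
```

```text
[503.61277778 -30.40659071 217.13106539] yaw -1.5148812411172383 85.33222052841712 [-0.55739929  0.52072754  0.55746854] [-0.07233616 -0.02429736  0.0184802 ]
```

View pics/w6.png

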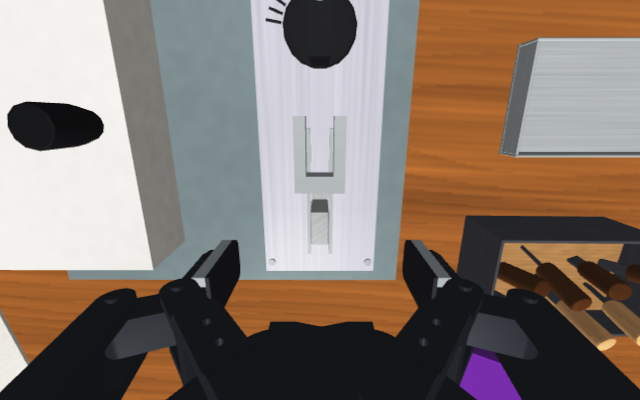

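jog_arm([
  [0,0,0.5,0,0,0,-1],
  [0,0,0.8,0,0,0,-1],
  [0,0,0.8,0,0,0,-1],
  [0,0,0.6,0,0,0,-0.5],
  [0,0,0.05,0,0,0,0.5],
])

```text
time_s: 10.17
tool_pos: [500.9, -30.1, 159.4]
orientation: [2.28, -2.156, -0.007]
ft_force: [-0.2, 0.4, 0.2]
grip_width: 63.9
```

jog_arm([
  [0,0,0,0,0,0,1],
  [0,0,0,0,0,0,1],
  [0,0,0,0,0,0,1],
  [0,0,0,0,0,0,1],
  [0,0,0,0,0,0,1],
])

```text
time_s: 10.58
tool_pos: [503.6, -29.4, 163.2]
orientation: [-2.28, 2.157, -0.0]
ft_force: [-0.8, 4.6, 2.4]
grip_width: 11.3
```

jog_arm([
  [0,0,0,0,0,0,1],
  [0,0,0,0,0,0,1],
  [0,0,0,0,0,0,1],
  [0,-0.2,0,0,0,0,1],
  [0,-0.4,0,0,0,0,1],
])

```text
time_s: 11.0
tool_pos: [513.9, -28.8, 163.3]
orientation: [-2.282, 2.159, 0.002]
ft_force: [-2.8, 4.6, 5.7]
grip_width: 11.6
```

jog_arm([
  [0,-0.6,0,0,0,0,1],
  [0,-0.6,0,0,0,0,1],
  [0,-0.5,0,0,0,0,1],
  [0,-0.4,0,0,0,0,1],
  [0,-0.3,0,0,0,0,1],
])

```text
time_s: 11.42
tool_pos: [563.5, -26.1, 163.2]
orientation: [-2.282, 2.158, 0.001]
ft_force: [-3.0, 5.7, 6.1]
grip_width: 11.0
```

jog_arm([
  [0,-0.2,0,0,0,0,1],
  [0,-0.1,0,0,0,0,1],
  [0,-0.05,0,0,0,0,1],
  [0,-0.05,0,0,0,0,1],
  [0,-0.05,0,0,0,0,1],
])

```text
time_s: 11.83
tool_pos: [571.3, -25.7, 163.2]
orientation: [-2.282, 2.158, 0.002]
ft_force: [-4.7, 4.3, 7.5]
grip_width: 11.1
```

Nearly home; creep until the stop pushes back.

jog_arm([
  [0,-0.05,0,0,0,0,1],
  [0,-0.05,0,0,0,0,1],
  [0,-0.05,0,0,0,0,1],
  [0,-0.05,0,0,0,0,1],
  [0,0,0,0,0,0,1],
])

```text
time_s: 12.25
tool_pos: [571.5, -25.7, 163.2]
orientation: [2.279, -2.155, -0.01]
ft_force: [-10.7, 2.9, 13.6]
grip_width: 11.0
```

jog_arm([
  [0,-0.1,0,0,0,0,1],
  [0,-0.1,0,0,0,0,1],
  [0,0,0,0,0,0,1],
  [0,0,0,0,0,0,1],
  [0,0,0,0,0,0,1],
])

```text
time_s: 12.67
tool_pos: [571.8, -25.6, 163.1]
orientation: [2.276, -2.151, -0.017]
ft_force: [-19.6, 1.1, 19.1]
grip_width: 11.2
```

jog_arm([
  [0,0.2,0,0,0,0,1],
  [0,0.1,0,0,0,0,0],
  [0,0,0,0,0,0,-1],
  [0,0,0,0,0,0,-1],
  [0,0,-0.3,0,0,0,-1],
])

```text
time_s: 13.08
tool_pos: [573.8, -26.7, 167.5]
orientation: [2.282, -2.158, -0.001]
ft_force: [0.1, 0.9, -0.3]
grip_width: 59.1
```

jog_arm([
  [0,0,-0.8,0,0,0,-1],
  [0,0,-1,0,0,0,-1],
  [0,0,-1,0,0,0,-1],
  [0,0,-1,0,0,0,-1],
  [0,0,-0.6,0,0,0,-1],
])

```text
time_s: 13.5
tool_pos: [575.5, -26.8, 258.9]
orientation: [-2.281, 2.157, -0.005]
ft_force: [0.2, -0.2, -0.4]
grip_width: 85.5
```

Run:
```python
from h import *
p,r,s=pose(); m=r.as_matrix(); print(p,'yaw',np.arctan2(m[1,0],m[0,0]),s["grip_width"],s["ft_force"],s["torque"])
d=ctrl.snapshot("wrist"); cv2.imwrite("pics/w7.png",d["image"][:,:,::-1])
plan([561.3,103.6,265],yaw=.054,n=20)
```

```text
[575.5077246  -26.80206392 258.92591941] yaw -1.515045407399895 85.49653891004921 [ 0.22185557 -0.20158664 -0.38477036] [-0.01677217 -0.01228792  0.07100216]
[[-0.35, 0.0, 0.0, 0.0, 0.0, -1.0], [-0.35, 0.0, 0.0, 0.0, 0.0, -1.0], [-0.3, -0.05, 0.0, 0.0, 0.0, -1.0], [-0.3, -0.05, 0.0, 0.0, 0.0, -1.0], [-0.3, -0.1, 0.0, 0.0, 0.0, -1.0]]
[[-0.3, -0.1, 0.0, 0.0, 0.0, -1.0], [-0.3, -0.15, 0.0, 0.0, 0.0, -1.0], [-0.3, -0.15, 0.0, 0.0, 0.0, -1.0], [-0.3, -0.2, 0.0, 0.0, 0.0, -1.0], [-0.25, -0.2, 0.0, 0.0, 0.0, -1.0]]
[[-0.25, -0.2, 0.0, 0.0, 0.0, -1.0], [-0.25, -0.25, 0.0, 0.0, 0.0, -1.0], [-0.2, -0.25, -0.05, 0.0, 0.0, -1.0], [-0.2, -0.25, 0.0, 0.0, 0.0, -1.0], [-0.15, -0.3, -0.05, 0.0, 0.0, -1.0]]
[[-0.15, -0.3, 0.0, 0.0, 0.0, -1.0], [-0.1, -0.3, -0.05, 0.0, 0.0, -1.0], [-0.1, -0.3, 0.0, 0.0, 0.0, -1.0], [-0.05, -0.35, -0.05, 0.0, 0.0, -1.0], [-0.05, -0.3, 0.0, 0.0, 0.0, -1.0]]
end [561.3 103.4 264.6] rot err [ 0.002 -0.007  0.031]
```

View pics/w7.png

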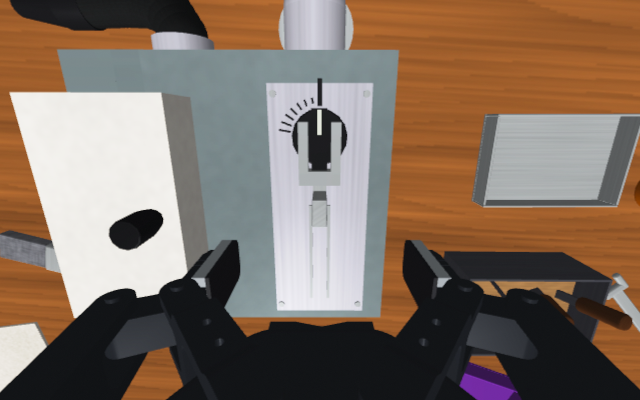

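jog_arm([
  [-0.35,0,0,0,0,-1,-1],
  [-0.35,0,0,0,0,-1,-1],
  [-0.3,-0.05,0,0,0,-1,-1],
  [-0.3,-0.05,0,0,0,-1,-1],
  [-0.3,-0.1,0,0,0,-1,-1],
])

```text
time_s: 13.97
tool_pos: [571.3, 6.0, 255.8]
orientation: [2.669, -1.657, -0.0]
ft_force: [0.0, -0.8, -0.6]
grip_width: 85.6
```

jog_arm([
  [-0.3,-0.1,0,0,0,-1,-1],
  [-0.3,-0.15,0,0,0,-1,-1],
  [-0.3,-0.15,0,0,0,-1,-1],
  [-0.3,-0.2,0,0,0,-1,-1],
  [-0.25,-0.2,0,0,0,-1,-1],
])

```text
time_s: 14.38
tool_pos: [567.5, 39.3, 255.7]
orientation: [2.945, -1.093, -0.001]
ft_force: [-0.2, -0.1, -0.2]
grip_width: 84.8
```

jog_arm([
  [-0.25,-0.2,0,0,0,-1,-1],
  [-0.25,-0.25,0,0,0,-1,-1],
  [-0.2,-0.25,-0.05,0,0,-1,-1],
  [-0.2,-0.25,0,0,0,-1,-1],
  [-0.15,-0.3,-0.05,0,0,-1,-1],
])

```text
time_s: 14.8
tool_pos: [562.7, 71.8, 257.7]
orientation: [3.103, -0.487, -0.001]
ft_force: [1.1, 0.2, 0.6]
grip_width: 85.8
```

jog_arm([
  [-0.15,-0.3,0,0,0,-1,-1],
  [-0.1,-0.3,-0.05,0,0,-1,-1],
  [-0.1,-0.3,0,0,0,-1,-1],
  [-0.05,-0.35,-0.05,0,0,-1,-1],
  [-0.05,-0.3,0,0,0,-0.6,-1],
])

```text
time_s: 15.22
tool_pos: [558.9, 104.2, 259.9]
orientation: [3.14, 0.089, -0.0]
ft_force: [0.2, 0.5, -0.4]
grip_width: 85.3
```

jog_arm([
  [0,0,0,0,0,0,-1],
  [0,0,0,0,0,0,-1],
  [0,0,0,0,0,0,-1],
  [0,0,0,0,0,0,-1],
  [0,0,0,0,0,0,-1],
])

```text
time_s: 15.63
tool_pos: [558.6, 103.5, 260.2]
orientation: [3.14, 0.082, -0.0]
ft_force: [-0.3, -0.1, 0.1]
grip_width: 85.4
```

Run:
```python
from h import *
p,r,s=pose(); m=r.as_matrix(); print(p,'yaw',np.arctan2(m[1,0],m[0,0]),s["time_s"])
d=ctrl.snapshot("wrist"); cv2.imwrite("pics/w8.png",d["image"][:,:,::-1]); 
hsv=cv2.cvtColor(d["image"],cv2.COLOR_RGB2HSV); print(proj(d,[[561.3,103.6,210]]))
plan([561.3,103.6,203],n=5)
```

```text
[558.63666107 103.47396062 260.19662092] yaw 0.05202387348280038 15.6333
[[326.23006463 224.87195166]]
[[0.05, 0.0, 0.55, 0.0, 0.0, 0.0], [0.0, 0.0, 0.6, 0.0, 0.0, 0.0], [0.05, 0.0, 0.55, 0.0, 0.0, 0.0], [0.0, 0.0, 0.6, 0.0, 0.0, 0.0], [0.05, 0.0, 0.55, 0.0, 0.0, 0.0]]
end [561.6 103.7 203.2] rot err [ 0.  0. -0.]
```

View pics/w8.png

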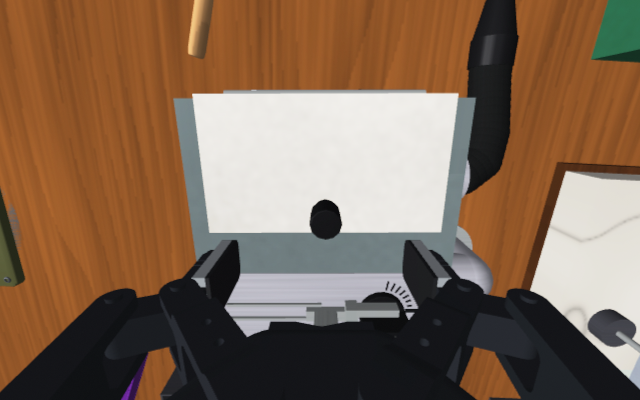

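jog_arm([
  [0.05,0,0.4,0,0,0,-1],
  [0.05,0,0.7,0,0,0,-1],
  [0.05,0,0.7,0,0,0,-1],
  [0,0,0.6,0,0,0,-1],
  [0,0,0.45,0,0,0,-0.5],
])

```text
time_s: 16.1
tool_pos: [561.0, 103.8, 201.6]
orientation: [3.14, 0.083, -0.003]
ft_force: [0.8, -0.1, 0.6]
grip_width: 75.9
```

jog_arm([
  [0,0,0,0,0,0,1],
  [0,0,0,0,0,0,1],
  [0,0,0,0,0,0,1],
  [0,0,0,0,0,0,1],
  [0,0,0,0,0,0,1],
], newtons=30)

```text
time_s: 16.52
tool_pos: [561.6, 104.1, 204.3]
orientation: [-3.14, -0.083, -0.001]
ft_force: [-1.7, 0.3, 2.2]
grip_width: 20.7
```

jog_arm([
  [0,0,0,0,0,0,1],
  [0,0,0,0,0,0,1],
  [0,0,0,0,0,0,1],
  [0,0,0,0,0,0,1],
  [0,0,0,0,0,0,1],
])

```text
time_s: 16.93
tool_pos: [561.6, 104.0, 204.3]
orientation: [-3.14, -0.083, -0.001]
ft_force: [-2.6, -0.3, 6.0]
grip_width: 20.9
```

Run:
```python
from h import *
p,r,s=pose(); m=r.as_matrix(); print(p,'yaw',np.arctan2(m[1,0],m[0,0]),s["ft_force"])
y=.054;l=np.array([[np.cos(y),np.sin(y)],[-np.sin(y),np.cos(y)]])@(p[:2]-[564.3,48.7]); print(l)
Y0,Z0=l[1]-140,p[2]-3-130; print(Y0,Z0)
a=np.linspace(0,1.85,31); Y=Y0*np.cos(a)-(-1)*Z0*np.sin(a); Z=-Y0*np.sin(a)+Z0*np.cos(a)
for i in range(30): print(i+1,round(a[i+1],2),(-np.diff(Y)[i]/20).round(2),(-np.diff(Z)[i]/20).round(2),Y[i+1].round(),Z[i+1].round())
```

```text
[561.60819658 104.04850809 204.28000616] yaw 0.05300709445043312 [-2.60088507 -0.31404098  6.02363445]
[ 0.29948736 55.41311633]
-84.58688367171798 71.2800061613961
1 0.06 -0.23 -0.25 -80.0 76.0
2 0.12 -0.24 -0.24 -75.0 81.0
3 0.18 -0.26 -0.22 -70.0 86.0
4 0.25 -0.27 -0.21 -65.0 90.0
5 0.31 -0.28 -0.19 -59.0 94.0
6 0.37 -0.29 -0.17 -53.0 97.0
7 0.43 -0.3 -0.15 -47.0 100.0
8 0.49 -0.31 -0.14 -41.0 103.0
9 0.56 -0.32 -0.12 -34.0 105.0
10 0.62 -0.33 -0.1 -28.0 107.0
11 0.68 -0.33 -0.08 -21.0 109.0
12 0.74 -0.34 -0.05 -14.0 110.0
13 0.8 -0.34 -0.03 -8.0 110.0
14 0.86 -0.34 -0.01 -1.0 111.0
15 0.92 -0.34 0.01 6.0 110.0
16 0.99 -0.34 0.03 13.0 110.0
17 1.05 -0.34 0.05 20.0 109.0
18 1.11 -0.33 0.07 26.0 107.0
19 1.17 -0.33 0.09 33.0 106.0
20 1.23 -0.32 0.11 39.0 103.0
21 1.3 -0.31 0.13 46.0 101.0
22 1.36 -0.31 0.15 52.0 98.0
23 1.42 -0.3 0.17 58.0 94.0
24 1.48 -0.29 0.19 63.0 91.0
25 1.54 -0.27 0.2 69.0 87.0
26 1.6 -0.26 0.22 74.0 82.0
27 1.66 -0.25 0.24 79.0 78.0
28 1.73 -0.23 0.25 84.0 72.0
29 1.79 -0.22 0.26 88.0 67.0
30 1.85 -0.2 0.28 92.0 62.0
```

jog_arm([
  [0,-0.23,-0.25,0,0,0,1],
  [0,-0.24,-0.24,0,0,0,1],
  [0,-0.26,-0.22,0,0,0,1],
  [0,-0.27,-0.21,0,0,0,1],
  [0,-0.28,-0.19,0,0,0,1],
])

```text
time_s: 17.35
tool_pos: [560.1, 129.9, 225.8]
orientation: [3.14, 0.083, -0.0]
ft_force: [0.2, -2.9, -2.5]
grip_width: 21.0
```

jog_arm([
  [0,-0.29,-0.17,0,0,0,1],
  [0,-0.3,-0.15,0,0,0,1],
  [0,-0.31,-0.14,0,0,0,1],
  [0,-0.32,-0.12,0,0,0,1],
  [0,-0.33,-0.1,0,0,0,1],
])

```text
time_s: 17.77
tool_pos: [558.4, 161.5, 239.4]
orientation: [-3.14, -0.083, 0.0]
ft_force: [1.7, -2.5, -3.5]
grip_width: 20.7
```

jog_arm([
  [0,-0.33,-0.08,0,0,0,1],
  [0,-0.34,-0.05,0,0,0,1],
  [0,-0.34,-0.03,0,0,0,1],
  [0,-0.34,-0.01,0,0,0,1],
  [0,-0.34,0.01,0,0,0,1],
])

```text
time_s: 18.18
tool_pos: [556.6, 195.3, 242.9]
orientation: [-3.14, -0.083, -0.0]
ft_force: [-1.1, -3.0, 4.0]
grip_width: 20.9
```

jog_arm([
  [0,-0.34,0.03,0,0,0,1],
  [0,-0.34,0.05,0,0,0,1],
  [0,-0.33,0.07,0,0,0,1],
  [0,-0.33,0.09,0,0,0,1],
  [0,-0.32,0.11,0,0,0,1],
])

```text
time_s: 18.6
tool_pos: [554.9, 229.1, 235.8]
orientation: [-3.139, -0.083, -0.001]
ft_force: [-2.3, -0.1, 4.4]
grip_width: 20.6
```

Run:
```python
from h import *
s=ctrl.state();print(s["tool_pos"],s["ft_force"],s["grip_width"])
d=ctrl.snapshot("wrist"); cv2.imwrite("pics/w9.png",d["image"][:,:,::-1]);
```

```text
[554.85494442 229.06113717 235.79612174] [-2.25650212 -0.12159102  4.36684732] 20.649755425296995
```

View pics/w9.png

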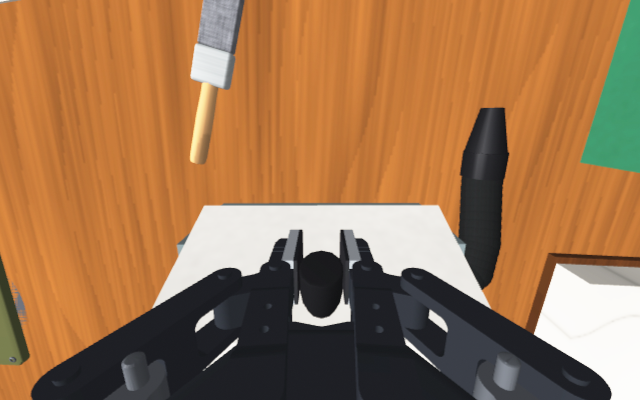

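jog_arm([
  [0,-0.31,0.13,0,0,0,1],
  [0,-0.31,0.15,0,0,0,1],
  [0,-0.3,0.17,0,0,0,1],
  [0,-0.29,0.19,0,0,0,1],
  [0,-0.27,0.2,0,0,0,1],
])

```text
time_s: 19.07
tool_pos: [553.2, 258.7, 218.8]
orientation: [-3.138, -0.083, -0.0]
ft_force: [-2.9, 2.7, 4.3]
grip_width: 21.0
```

jog_arm([
  [0,-0.26,0.22,0,0,0,1],
  [0,-0.25,0.24,0,0,0,1],
  [0,-0.23,0.25,0,0,0,1],
  [0,-0.22,0.26,0,0,0,1],
  [0,-0.16,0.22,0,0,0,1],
])

```text
time_s: 19.48
tool_pos: [552.0, 280.7, 194.2]
orientation: [-3.139, -0.084, 0.0]
ft_force: [-1.6, 3.2, 4.7]
grip_width: 20.7
```

jog_arm([
  [0,0,0,0,0,0,-1],
  [0,0,0,0,0,0,-1],
  [0,0,0,0,0,0,-1],
  [0,0,0,0,0,0,-1],
  [0,0,0,0,0,0,-1],
])

```text
time_s: 19.9
tool_pos: [552.6, 278.8, 194.7]
orientation: [3.14, 0.082, 0.0]
ft_force: [-0.7, -1.0, -0.1]
grip_width: 80.2
```

Run:
```python
from h import *
s=ctrl.state();print(s["tool_pos"],s["ft_force"],s["grip_width"])
d=ctrl.snapshot("side"); crop(d,"pics/s2.png",200,60,430,240,3.4)
```

```text
[552.58669416 278.79593829 194.68685189] [-0.70906006 -0.98688933 -0.13546521] 80.15987765867817
```

View pics/s2.png

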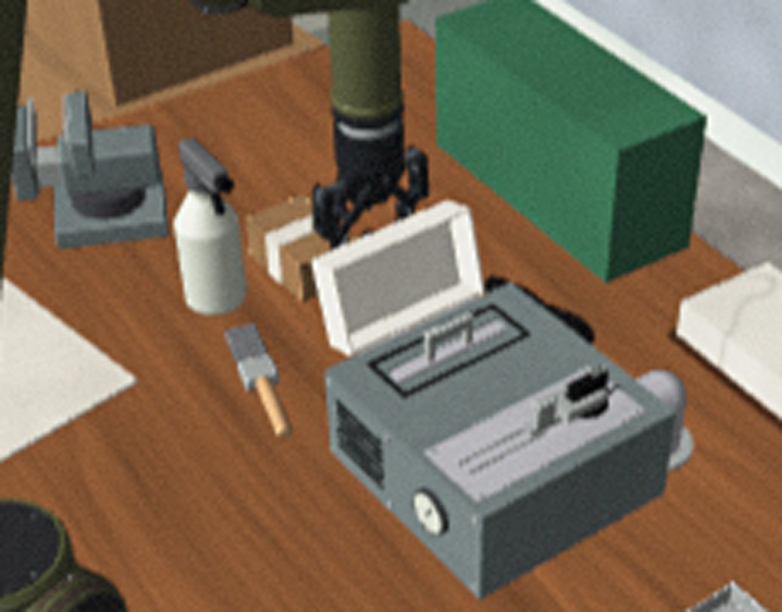

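jog_arm([
  [0,-0.1,-0.2,0,0,0,-1],
  [0,-0.1,-0.6,0,0,0,-1],
  [0,0,-0.9,0,0,0,-1],
  [0,0,-1,0,0,0,-1],
  [0,0,-1,0,0,0,-1],
])

```text
time_s: 20.37
tool_pos: [551.9, 283.3, 269.6]
orientation: [3.14, 0.083, -0.001]
ft_force: [0.3, 0.2, -0.0]
grip_width: 85.7
```

jog_arm([
  [0,0,-1,0,0,0,-1],
  [0,0,-0.6,0,0,0,-0.2],
  [0,0,0,0,0,0,-0.2],
  [0,0,0,0,0,0,-0.2],
  [0,0,0,0,0,0,-0.2],
])

```text
time_s: 20.78
tool_pos: [551.5, 283.1, 299.9]
orientation: [3.14, 0.083, -0.002]
ft_force: [-0.3, -0.2, -0.8]
grip_width: 51.3
```

Run:
```python
from h import *
s=ctrl.state();print(s["tool_pos"],s["ft_force"],s["grip_width"])
plan([559.7,133.6,262],yaw=.054-np.pi/2,n=20)
```

```text
[551.49519476 283.1158364  299.90569024] [-0.27791572 -0.21826727 -0.79936087] 51.28680558288528
[[0.0, 0.35, 0.1, 0.0, 0.0, 1.0], [0.05, 0.35, 0.1, 0.0, 0.0, 1.0], [0.05, 0.35, 0.1, 0.0, 0.0, 1.0], [0.1, 0.35, 0.1, 0.0, 0.0, 1.0], [0.1, 0.35, 0.1, 0.0, 0.0, 1.0]]
[[0.15, 0.35, 0.1, 0.0, 0.0, 1.0], [0.2, 0.35, 0.1, 0.0, 0.0, 1.0], [0.2, 0.3, 0.1, 0.0, 0.0, 1.0], [0.25, 0.3, 0.1, 0.0, 0.0, 1.0], [0.25, 0.3, 0.1, 0.0, 0.0, 1.0]]
[[0.25, 0.25, 0.1, 0.0, 0.0, 1.0], [0.3, 0.25, 0.1, 0.0, 0.0, 1.0], [0.3, 0.2, 0.1, 0.0, 0.0, 1.0], [0.35, 0.2, 0.1, 0.0, 0.0, 1.0], [0.35, 0.15, 0.1, 0.0, 0.0, 1.0]]
[[0.35, 0.15, 0.1, 0.0, 0.0, 1.0], [0.35, 0.1, 0.05, 0.0, 0.0, 1.0], [0.35, 0.1, 0.1, 0.0, 0.0, 1.0], [0.4, 0.05, 0.05, 0.0, 0.0, 1.0], [0.4, 0.05, 0.1, 0.0, 0.0, 1.0]]
end [559.7 133.1 262. ] rot err [ 0.001 -0.001 -0.03 ]
```

jog_arm([
  [0,0.35,0,0,0,1,-0.2],
  [0.05,0.35,0,0,0,1,-0.2],
  [0.05,0.35,0,0,0,1,-0.2],
  [0.1,0.35,0,0,0,1,-0.2],
  [0.1,0.35,0,0,0,1,-0.2],
])

```text
time_s: 21.2
tool_pos: [553.5, 247.2, 298.8]
orientation: [3.092, -0.548, -0.005]
ft_force: [-1.1, 0.1, 0.8]
grip_width: 50.8
```

jog_arm([
  [0.15,0.35,0,0,0,1,-0.2],
  [0.2,0.35,0,0,0,1,-0.2],
  [0.2,0.3,0,0,0,1,-0.2],
  [0.25,0.3,0,0,0,1,-0.2],
  [0.25,0.3,0,0,0,1,-0.2],
])

```text
time_s: 21.62
tool_pos: [556.3, 208.8, 298.8]
orientation: [2.921, -1.151, -0.004]
ft_force: [0.2, -0.1, 0.0]
grip_width: 51.0
```

jog_arm([
  [0.25,0.25,0,0,0,1,-0.2],
  [0.3,0.25,0,0,0,1,-0.2],
  [0.3,0.2,0,0,0,1,-0.2],
  [0.35,0.2,0,0,0,1,-0.2],
  [0.35,0.15,0,0,0,1,-0.2],
])

```text
time_s: 22.03
tool_pos: [558.6, 171.1, 298.9]
orientation: [2.633, -1.708, -0.004]
ft_force: [0.2, -0.6, 0.3]
grip_width: 51.4
```

jog_arm([
  [0.35,0.15,0,0,0,1,-0.2],
  [0.35,0.1,0.1,0,0,1,-0.2],
  [0.35,0.1,0.4,0,0,1,-0.2],
  [0.4,0.05,0.7,0,0,1,-0.2],
  [0.4,0.05,0.7,0,0,0.6,-0.2],
])

```text
time_s: 22.45
tool_pos: [559.9, 133.0, 261.2]
orientation: [2.278, -2.162, -0.001]
ft_force: [0.5, 0.1, -0.3]
grip_width: 51.4
```

jog_arm([
  [0,0,0,0,0,0,-0.2],
  [0,0,0,0,0,0,-0.2],
  [0,0,0,0,0,0,-0.2],
  [0,0,0,0,0,0,-0.2],
  [0,0,0,0,0,0,-0.2],
])

```text
time_s: 22.87
tool_pos: [560.8, 134.0, 263.5]
orientation: [-2.283, 2.157, -0.001]
ft_force: [0.1, 0.6, -0.3]
grip_width: 51.4
```

Run:
```python
from h import *
p,r,s=pose(); m=r.as_matrix(); print(p,'yaw',np.arctan2(m[1,0],m[0,0]),s["time_s"],s["grip_width"])
d=ctrl.snapshot("wrist"); cv2.imwrite("pics/w10.png",d["image"][:,:,::-1]); print(proj(d,[[559.7,133.6,166]]))
```

```text
[560.82598188 133.96649289 263.47032505] yaw -1.5139562464378082 22.8667 51.37499453267934
[[320.7685732  204.32273959]]
```

View pics/w10.png

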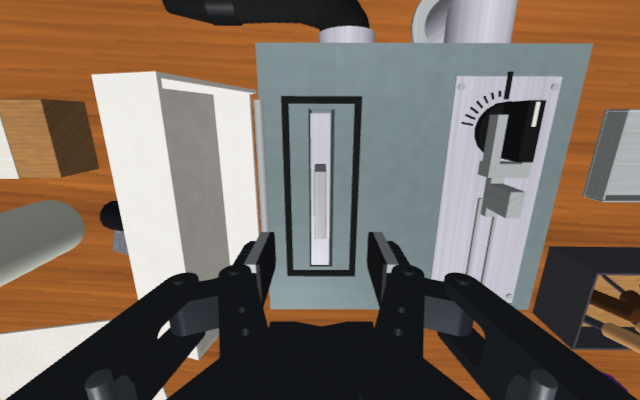

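jog_arm([
  [0,0,0.5,0,0,0,-0.2],
  [0,0,0.8,0,0,0,-0.2],
  [0,0,0.8,0,0,0,-0.2],
  [0,0,0.8,0,0,0,-0.2],
  [0,0,0.7,0,0,0,-0.2],
])

```text
time_s: 23.33
tool_pos: [559.9, 133.6, 189.4]
orientation: [2.283, -2.158, -0.0]
ft_force: [-0.3, 0.5, 0.4]
grip_width: 51.0
```

jog_arm([
  [0,0,0.6,0,0,0,-0.2],
  [0,0,0.5,0,0,0,-0.2],
  [0,0,0.3,0,0,0,-0.2],
  [0,0,0.05,0,0,0,-0.2],
  [0,0,0,0,0,0,-0.2],
])

```text
time_s: 23.75
tool_pos: [560.3, 133.5, 161.4]
orientation: [2.282, -2.158, -0.001]
ft_force: [-0.3, 0.9, -0.3]
grip_width: 51.2
```

jog_arm([
  [0,0,0,0,0,0,1],
  [0,0,0,0,0,0,1],
  [0,0,0,0,0,0,1],
  [0,0,0,0,0,0,1],
  [0,0,0,0,0,0,1],
], newtons=80)

```text
time_s: 24.17
tool_pos: [561.0, 133.7, 162.6]
orientation: [-2.281, 2.157, -0.002]
ft_force: [-0.7, 0.4, 3.6]
grip_width: 8.2
```

jog_arm([
  [0,0,0,0,0,0,1],
  [0,0,0,0,0,0,1],
  [0,0,0,0,0,0,1],
  [0,0,0,0,0,0,1],
  [0,0,0,0,0,0,1],
])

```text
time_s: 24.58
tool_pos: [561.0, 133.7, 162.6]
orientation: [-2.281, 2.157, -0.002]
ft_force: [-0.9, 1.2, 5.8]
grip_width: 8.6
```

jog_arm([
  [0,0,-0.2,0,0,0,1],
  [0,0,-0.3,0,0,0,1],
  [0,0,-0.5,0,0,0,1],
  [0,0,-0.6,0,0,0,1],
  [0,0,-0.6,0,0,0,1],
])

```text
time_s: 25.0
tool_pos: [559.8, 133.2, 206.1]
orientation: [2.281, -2.158, -0.001]
ft_force: [0.5, 0.1, -2.3]
grip_width: 8.9
```

jog_arm([
  [0,0,-0.6,0,0,0,1],
  [0,0,-0.6,0,0,0,1],
  [0,0,-0.7,0,0,0,1],
  [0,0,-0.7,0,0,0,1],
  [0,0,-0.7,0,0,0,1],
])

```text
time_s: 25.42
tool_pos: [559.7, 133.3, 272.6]
orientation: [2.282, -2.158, -0.001]
ft_force: [-0.3, 0.0, -2.8]
grip_width: 8.7
```

jog_arm([
  [0,0,-0.7,0,0,0,1],
  [0,0,-0.7,0,0,0,1],
  [0,0,-0.7,0,0,0,1],
  [0,0,-0.5,0,0,0,1],
  [0,0,-0.3,0,0,0,1],
])

```text
time_s: 25.83
tool_pos: [560.5, 133.4, 331.4]
orientation: [-2.282, 2.158, -0.002]
ft_force: [0.2, 0.8, -2.3]
grip_width: 8.6
```

Run:
```python
from h import *
p,r,s=pose(); print(p,s["ft_force"],s["grip_width"])
d=ctrl.snapshot("side"); cv2.imwrite("pics/s3.png",d["image"][:,:,::-1])
d=ctrl.snapshot("top"); cv2.imwrite("pics/t3.png",d["image"][:,:,::-1]); crop(d,"pics/t3z.png",370,115,490,235,5)
```

```text
[560.52670244 133.40941443 331.43084622] [ 0.24263061  0.82666516 -2.26024864] 8.617682014525847
```

View pics/s3.png

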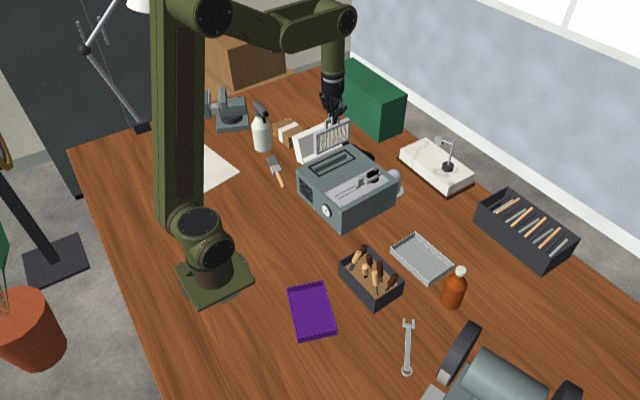

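View pics/t3z.png

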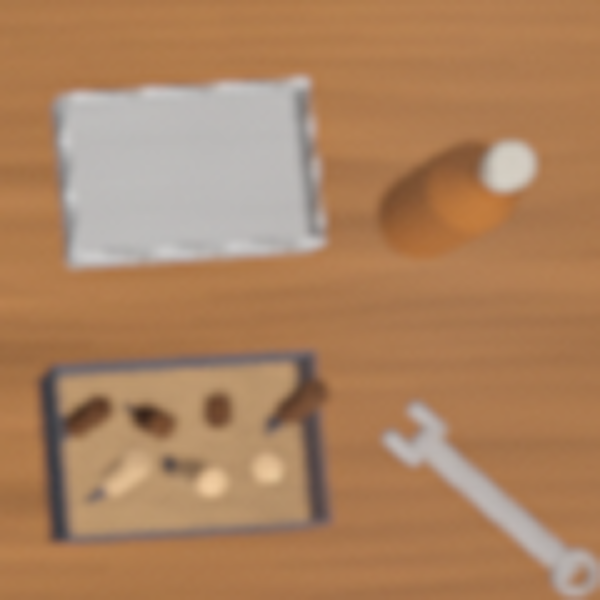

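Run:
```python
from h import *
d=ctrl.snapshot("top"); s=ctrl.snapshot("side")
P=np.array([cast(d,(np.array(p)+.5)/5-.5+[370,115],30) for p in [(57,97),(308,80),(326,243),(68,265)]]); print(P.round(1),P.mean(0)); f=P[0]+P[1]-P[2]-P[3];print('yaw',np.arctan2(f[1],f[0]))
print('oil cap',cast(d,(508/5+370,165/5+115),168))
# side tray mask
im=s["image"]; crop(s,"pics/s3z.png",380,220,480,310,8)
Q=P.mean(0); plan([Q[0]+3,Q[1]+1.5,333],n=25)
```

```text
[[ 660.7 -239.1   30. ]
 [ 670.9 -420.5   30. ]
 [ 551.5 -427.5   30. ]
 [ 538.1 -242.8   30. ]] [ 605.2988572  -332.47695135   30.        ]
yaw 0.04401013733274564
oil cap [ 573.05959938 -504.60127533  168.        ]
[[0.95, -0.05, 0.0, 0.0, 0.0, 0.0], [0.95, -0.05, 0.0, 0.0, 0.0, 0.0], [0.95, -0.05, 0.0, 0.0, 0.0, 0.0], [0.95, -0.05, 0.0, 0.0, 0.0, 0.0], [0.95, -0.05, 0.0, 0.0, 0.0, 0.0]]
[[0.95, -0.05, 0.0, 0.0, 0.0, 0.0], [0.95, -0.05, 0.0, 0.0, 0.0, 0.0], [0.95, -0.05, 0.0, 0.0, 0.0, 0.0], [0.9, -0.05, 0.0, 0.0, 0.0, 0.0], [0.95, -0.05, 0.0, 0.0, 0.0, 0.0]]
[[0.9, -0.05, 0.0, 0.0, 0.0, 0.0], [0.95, -0.05, 0.0, 0.0, 0.0, 0.0], [0.9, -0.05, 0.0, 0.0, 0.0, 0.0], [0.95, -0.05, 0.0, 0.0, 0.0, 0.0], [0.9, -0.05, 0.0, 0.0, 0.0, 0.0]]
[[0.95, -0.05, 0.0, 0.0, 0.0, 0.0], [0.9, -0.05, 0.0, 0.0, 0.0, 0.0], [0.95, -0.05, 0.0, 0.0, 0.0, 0.0], [0.9, -0.05, -0.05, 0.0, 0.0, 0.0], [0.95, -0.05, 0.0, 0.0, 0.0, 0.0]]
[[0.9, 0.0, -0.05, 0.0, 0.0, 0.0], [0.95, -0.05, 0.0, 0.0, 0.0, 0.0], [0.9, 0.0, -0.05, 0.0, 0.0, 0.0], [0.95, -0.05, 0.0, 0.0, 0.0, 0.0], [0.9, 0.0, -0.05, 0.0, 0.0, 0.0]]
end [ 607.8 -330.7  333.2] rot err [0. 0. 0.]
```

View pics/s3z.png

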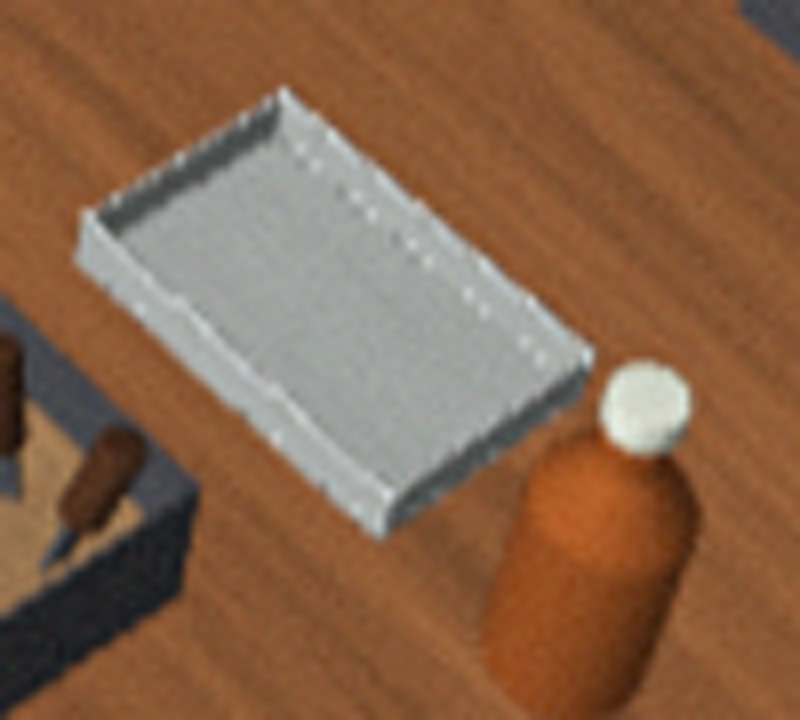

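jog_arm([
  [0.4,0,-0.1,0,0,0,1],
  [0.7,0,0,0,0,0,1],
  [0.9,0,0,0,0,0,1],
  [0.9,0,0,0,0,0,1],
  [0.9,0,0,0,0,0,1],
])

```text
time_s: 26.45
tool_pos: [564.2, 55.5, 331.0]
orientation: [2.281, -2.158, -0.001]
ft_force: [0.4, -0.0, -3.6]
grip_width: 8.5
```

jog_arm([
  [0.9,-0.05,0,0,0,0,1],
  [0.9,-0.05,0,0,0,0,1],
  [0.9,-0.05,0,0,0,0,1],
  [0.9,-0.05,0,0,0,0,1],
  [0.9,-0.05,0,0,0,0,1],
])

```text
time_s: 26.87
tool_pos: [574.1, -34.4, 331.1]
orientation: [2.281, -2.159, -0.001]
ft_force: [0.3, 0.3, -3.5]
grip_width: 8.7
```

jog_arm([
  [0.9,-0.05,0,0,0,0,1],
  [0.9,-0.05,0,0,0,0,1],
  [0.9,-0.05,0,0,0,0,1],
  [0.9,-0.05,0,0,0,0,1],
  [0.9,-0.05,0,0,0,0,1],
])

```text
time_s: 27.28
tool_pos: [583.8, -123.9, 331.0]
orientation: [2.281, -2.159, -0.001]
ft_force: [0.7, 0.2, -2.2]
grip_width: 8.5
```

jog_arm([
  [0.9,-0.05,0,0,0,0,1],
  [0.9,-0.05,0,0,0,0,1],
  [0.9,-0.05,0,0,0,0,1],
  [0.9,-0.05,0,0,0,0,1],
  [0.9,-0.05,0,0,0,0,1],
])

```text
time_s: 27.7
tool_pos: [593.7, -213.5, 330.9]
orientation: [2.281, -2.159, -0.002]
ft_force: [0.8, 0.7, -3.0]
grip_width: 8.5
```

jog_arm([
  [0.9,-0.05,0,0,0,0,1],
  [0.9,-0.05,0,0,0,0,1],
  [0.9,-0.05,0,0,0,0,1],
  [0.8,-0.05,0,0,0,0,1],
  [0.7,-0.05,0,0,0,0,1],
])

```text
time_s: 28.12
tool_pos: [604.3, -296.9, 331.5]
orientation: [2.282, -2.159, -0.0]
ft_force: [0.6, -0.2, -2.3]
grip_width: 8.5
```

jog_arm([
  [0.6,0,0,0,0,0,1],
  [0.5,0,0,0,0,0,1],
  [0.4,0,0,0,0,0,1],
  [0.3,0,0,0,0,0,1],
  [0.1,0,0,0,0,0,1],
])

```text
time_s: 28.53
tool_pos: [606.4, -333.5, 331.6]
orientation: [2.282, -2.159, 0.0]
ft_force: [-0.8, 0.0, -3.6]
grip_width: 8.2
```

jog_arm([
  [0,0,0,0,0,0,1],
  [0,0,0,0,0,0,1],
  [0,0,0,0,0,0,1],
  [0,0,0,0,0,0,1],
  [0,0,0,0,0,0,1],
])

```text
time_s: 28.95
tool_pos: [606.5, -332.1, 331.9]
orientation: [-2.283, 2.158, -0.0]
ft_force: [0.4, 0.2, -2.8]
grip_width: 8.5
```

Run:
```python
from h import *
p,r,st=pose(); m=r.as_matrix(); print(p,'zaxis',m[:,2].round(4),'yaw',np.arctan2(m[1,0],m[0,0]),st["ft_force"],st["grip_width"],st["time_s"],st["joint_vel"].round(3))
s=ctrl.snapshot("side"); cv2.imwrite("pics/s4.png",s["image"][:,:,::-1])
Q=np.array([cast(s,(np.array(q)+.5)/8-.5+[380,220],30) for q in [(285,90),(90,212),(385,505),(592,353)]]); print(Q.round(1),Q.mean(0))
d=ctrl.snapshot("wrist"); cv2.imwrite("pics/w11.png",d["image"][:,:,::-1])
t=ctrl.snapshot("top"); cv2.imwrite("pics/t4.png",t["image"][:,:,::-1])
```

```text
[ 606.46168525 -332.12512953  331.88297067] zaxis [ 1.e-04  1.e-04 -1.e+00] yaw -1.5143023877489847 [ 0.43746727  0.22026694 -2.7698259 ] 8.500000365764963 28.95 [-0.003  0.002 -0.001 -0.003 -0.     0.   ]
[[ 664.4 -237.8   30. ]
 [ 549.3 -244.1   30. ]
 [ 551.3 -424.7   30. ]
 [ 672.9 -415.8   30. ]] [ 609.4862898  -330.60377222   30.        ]
```

View pics/s4.png

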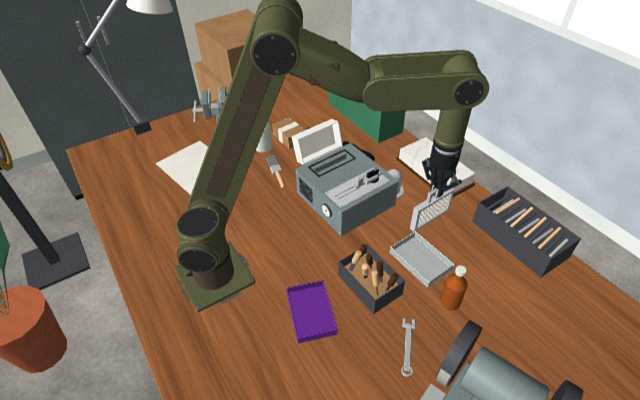

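View pics/w11.png

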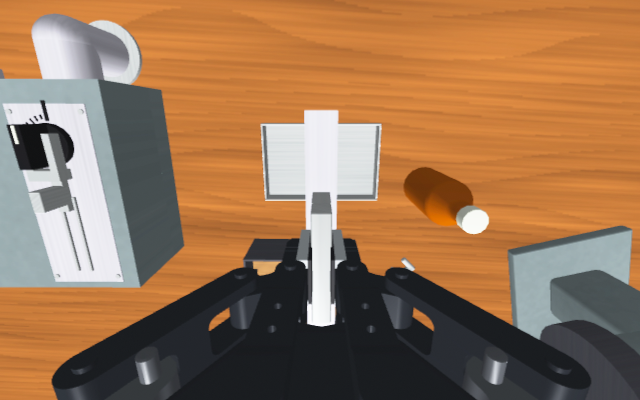

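View pics/t4.png

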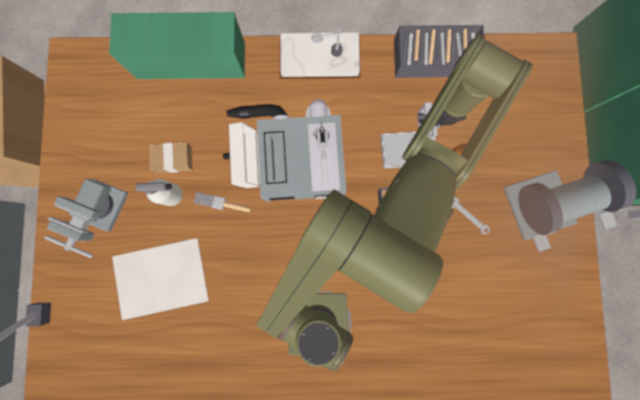

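Run:
```python
from h import *
d=ctrl.snapshot("wrist"); 
Q=np.array([cast(d,q,30) for q in [(261,124),(382,124),(379,200),(266,200)]]); print(Q.round(1),Q.mean(0))
Q=np.array([cast(d,q,209) for q in [(304,110),(338,110)]]); print('plate far edge rim z~300', cast(d,(321,110),299), cast(d,(321,110),209))
p,r,s=pose();print(p,s["joint_vel"].round(4),s["time_s"])
```

```text
[[ 659.7 -240.7   30. ]
 [ 669.9 -420.    30. ]
 [ 552.4 -429.1   30. ]
 [ 542.1 -248.4   30. ]] [ 606.01897757 -334.52743548   30.        ]
plate far edge rim z~300 [ 678.45192485 -328.8712787   299.        ] [ 680.50779587 -328.74009795  209.        ]
[ 606.41647045 -332.51218128  331.79059404] [-0.0031  0.0021 -0.0012 -0.0006  0.001   0.0003] 29.15
```

```bash
python3 -c "
from bench import ctrl
print(ctrl.sign_off())"
```

```text
the job is handed in; nothing more can be done
None
```

The extractor is out of service and the job is handed in, at about 29 s of robot time; the sign-off gives no verdict.

- **Knob:** I turned it clockwise by about 1.07 rad. The white stripe lines up with the closed mark in the wrist picture.
- **Fork lock:** I slid it along until its stop pushed back with about 20 N. The wrist picture shows the prongs on either side of the bar.
- **Flap:** I carried it over its full 1.85 rad. It stayed open after I let go, and it is still open in the last side and top pictures.
- **Filter plate:** I drew it straight up, and no jamming force showed. The arm holds it upright and still, with the lower edge about 209 mm above the bench.
- **Centring:** The tool is at (606, −332) mm. The tray centre measures (605, −332) from the top camera and (606, −335) from the wrist camera. The side camera gave (609, −331), but it also read about 4 mm off on the extractor. The plate is therefore centred to within about 3 mm.

The other things on the bench look undisturbed in the last pictures. The arm covers the file box and part of the tray from above, so I judged those from the side view.

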